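Sort the small parts back into their trays after the practical

ROBOT

A 7-joint arm with a two-finger parallel gripper is mounted at the origin on a cart in front of the work surface, level with it; the furniture and walls round the work are solid. World frame = base frame: x ahead of the robot, y to its left, z up, the work surface at z = 0. Lengths are in m, angles in rad, forces in N, time in s.
With the tool pointing down it reaches from about 0.4 to 0.85 m from the base axis. Payload 4.5 kg.
Tool frame: the origin (TCP) lies at the very end of the fingers, on their centre line; the grasp point (between the pads) lies 19 mm behind it (r.grip_depth is the z of the grasp point in the tool frame, in m); z points along the fingers, y is the direction in which the jaws open and shut (so a half turn about z gives the same grasp; the last joint's range is limited). The gripper opens to 85 mm and grips with 20 to 120 N. Pads are 22 mm wide; open, the fingers measure 114 mm over their backs; the gripper's body (76 mm by 85 mm) begins 54 mm behind the grasp point. The pads swing forward as they close: fully open they stand 13 mm farther back than shut.
Start: joints at [1.199, 0.689, -0.195, 1.565, 0.157, 0.902, -0.215], TCP at [0.247, -0.574, 0.231] pointing down, gripper open.
Joint ranges: [-3.01, 3.01], [-0.46, 2.08], [-1.47, 1.51], [0.13, 2.56], [-1, 4.14], [0.04, 2.09], [-2.66, 2.66]. Speed limits (rad/s): [2.57, 2.57, 3.14, 3.14, 3.14, 3.14, 3.14].

INTERFACE

Orientations are given as a rotation vector (axis times angle).
In Python, from plant import telemetry, optics, r gives the robot as it stands.
- The arm moves only by the tool drive_tool, never from a script. Its argument "moves" is a list of rows, each a list of 6 numbers: the shift along the tool's x, y, z each as a share of 0.08 m, from -1 to 1, then the turn, a rotation vector about the tool's x, y, z each as a share of 90 degrees, from -1 to 1. A call has 1 to 20 rows; each row is the pose to reach, as a shift and turn from the pose measured when the call began, along the tool's axes at that moment; what a row does not reach only later rows make up. A row lasts 1/8 s, in which the tool goes at most 62.5 mm and 10.7 degrees, less where a joint would pass 70% of its speed; a pose out of reach is approached as far as the arm can. A call with a number of a shift or a turn outside -1 to 1 is refused whole. A call with a gripper value outside its range is refused whole. "fingers" is the opening, from 0 (shut) to 1 (fully open), set as the call begins (left out, the last holds). The fingers move at their own pace and stop on an object; "newtons" is the grip in N (left out, the last holds). Time passes only in rows, so rows that repeat a pose let the fingers close. It gives the time, the measured TCP pose, the force and the opening at its end, in the units of the state.
- telemetry.state(): the state, without advancing time (a new reading comes with each control period).
- optics.snapshot(name): name is "side" or "top" or "wrist"; returns a dict with "image" (480x640x3 uint8, blue, green, red), "range_z" (480x640 float32, m along the optical axis (not along the pixel's ray), 0 where there is no reading), "fx", "fy", "cx", "cy" (pixels), "origin" and "attitude" of the camera in the world. Camera axes: x right, y down, z forward; pixel columns grow to the right and rows downward; lengths in m; the calibration is good to about 2 mm. A picture is of the moment at which its call begins.
- r.job_done(): hands the job in, once; it reports no verdict.
The state is a dict: "t": time; "joints": joint angles; "dq": joint speeds; "tau": joint torques, N m; "ee_pos": TCP position; "eef_rot": TCP orientation; "ft_force": force on the tool from outside, world axes, zero at the start; "ft_torque": the same for the moment, N m; "width": finger opening in m.
Only numpy, scipy, OpenCV 4.12 (cv2) and the standard library are available. Lean on these libraries where they do the work, as an engineer would, in place of code of your own. Each camera call takes 0.05 s, during which the arm holds its last target. There are 200 camera calls.

TASK

Tidy up after the practical: stand the two dropper bottles upright in the wooden tray, one in each bay, stand the two rubber stoppers upright in the blue tray, one in each bay, and lay the matchbox flat inside the yellow tray. Do not knock a bottle over on the way, and leave the petri dish and the tea-light cup where they are.

Things in the scene. Friction and masses are not known exactly. Their poses are not given: they have to be found in the camera images.
- bottle_red_mid (a point): Brown glass dropper bottle with a RED rubber top, standing upright, loose. 31 mm across, 90 mm high; round body up to 50 mm above its foot, then a neck and top 22 mm across. About 60 g. The point is on its axis, half-way up (45 mm above its foot); z is its axis, up.
- bottle_black_mid (a point): Brown glass dropper bottle with a BLACK rubber top, standing upright, loose. 33 mm across, 98 mm high; round body up to 56 mm above its foot, then a neck and top 22 mm across. About 60 g. The point is on its axis, half-way up (49 mm above its foot); z is its axis, up.
- stopper_red_mid (a point): RED-brown rubber stopper, a round slightly tapered plug standing on its narrow end, loose. 27 mm across at the top, 26 mm high, about 20 g. The point is on its axis, half-way up (13 mm above its foot); z is its axis, up.
- stopper_black_mid (a point): BLACK rubber stopper, a round slightly tapered plug standing on its narrow end, loose. 20 mm across at the top, 22 mm high, about 20 g. The point is on its axis, half-way up (11 mm above its foot); z is its axis, up.
- match_box_mid (a point): Closed red matchbox lying flat, loose, at any yaw: 35 mm along its x, 52 mm along its y, 15 mm high, about 16 g; its little drawer does not slide, so grip it across the 35 mm. The point is its centre, half-way up (7.5 mm above its underside); z is up.
- bottle_tray: Brown WOODEN tray with two square bays side by side along its y, for the dropper bottles. 58 mm (x) by 113 mm (y), walls 22 mm high and 3 mm thick, floor 4 mm thick. Each bay is 52 x 52 mm inside; bay centres at y = +27.5 and y = -27.5 mm, x = 0. Origin: centre of its underside, z up. It stands square to the vertical and never moves, but lies turned about z.
- stopper_tray: Shallow BLUE plastic tray, its floor lined with grey, with two long bays side by side along its y, for the stoppers. 92 mm (x) by 101 mm (y), walls 10 mm high (12 mm with the rolled rim) and 3 mm thick, floor 4 mm thick. Each bay is 86 mm (x) by 46 mm (y) inside; bay centres at y = +24.5 and y = -24.5 mm, x = 0; there is most room for fingers along x. Origin: centre of its underside, z up. It stands square to the vertical and never moves, but lies turned about z.
- match_tray: Shallow YELLOW tray, its floor lined with dark rubber, one bay, for the matchbox. 98 mm (x) by 80 mm (y), walls 10 mm high (12 mm with the rolled rim) and 3 mm thick, floor 4 mm thick; 92 mm (x) by 74 mm (y) inside. The box may lie at any yaw; there is most room for fingers along x. Origin: centre of its underside, z up. It stands square to the vertical and never moves, but lies turned about z.
- dish_mid (a point): Petri dish of clear glass with blue grains, loose, a bystander to leave alone. 60 mm across, 14 mm high; the point is its centre, half-way up.
- candle_cup_mid (a point): Aluminium tea-light cup, loose, a bystander to leave alone. 39 mm across, 16 mm high; the point is its centre, half-way up.
Things that resemble listed ones, but are neither listed nor needed, are in the scene too. Of the things shaped like the bottle_tray, the brown one is meant.

How it is judged:
At the end, for the whole second after the job is handed in: Bottles upright (0.15 rad) on the floor of the wooden tray, one per bay; stoppers upright (0.2 rad) on the floor of the blue tray, one per bay, within 40 mm of its middle along x; matchbox flat (0.15 rad) on the floor of the yellow tray; all released and at rest (x of bottle_red_mid in the frame of bottle_tray between -0.016 and 0.016 m and y of bottle_red_mid in the frame of bottle_tray between -0.044 and 0.044 m and z of bottle_red_mid in the frame of bottle_tray between 0.043 and 0.055 m and angle between each of bottle_red_mid, bottle_black_mid, match_box_mid's own z axis and vertical below 0.15 rad and linear speed of each of bottle_red, bottle_black, stopper_red, stopper_black, match_box below 0.02 m/s and x of bottle_black_mid in the frame of bottle_tray between -0.016 and 0.016 m and y of bottle_black_mid in the frame of bottle_tray between -0.044 and 0.044 m and z of bottle_black_mid in the frame of bottle_tray between 0.047 and 0.059 m and ((y of bottle_red_mid in the frame of bottle_tray above 0.01 m and y of bottle_black_mid in the frame of bottle_tray below -0.01 m) or (y of bottle_black_mid in the frame of bottle_tray above 0.01 m and y of bottle_red_mid in the frame of bottle_tray below -0.01 m)) and x of stopper_red_mid in the frame of stopper_tray between -0.04 and 0.04 m and y of stopper_red_mid in the frame of stopper_tray between -0.042 and 0.042 m and z of stopper_red_mid in the frame of stopper_tray between 0.012 and 0.022 m and angle between each of stopper_red_mid, stopper_black_mid's own z axis and vertical below 0.2 rad and x of stopper_black_mid in the frame of stopper_tray between -0.04 and 0.04 m and y of stopper_black_mid in the frame of stopper_tray between -0.042 and 0.042 m and z of stopper_black_mid in the frame of stopper_tray between 0.01 and 0.02 m and ((y of stopper_red_mid in the frame of stopper_tray above 0.008 m and y of stopper_black_mid in the frame of stopper_tray below -0.008 m) or (y of stopper_black_mid in the frame of stopper_tray above 0.008 m and y of stopper_red_mid in the frame of stopper_tray below -0.008 m)) and x of match_box_mid in the frame of match_tray between -0.036 and 0.036 m and y of match_box_mid in the frame of match_tray between -0.03 and 0.03 m and z of match_box_mid in the frame of match_tray between 0.0075 and 0.0155 m); the robot touches nothing.
It fails at once if a dropper bottle is knocked over (tilted more than 0.8 rad) (angle between any of bottle_red_mid, bottle_black_mid's own z axis and vertical above 0.8 rad).
It fails at once if the petri dish or the tea-light cup is moved more than 20 mm (distance of any of dish_mid, candle_cup_mid from where it was at the start of the episode above 0.02 m).
It also fails if it takes over 109 s, if anything falls off the work surface, if the arm or the gripper's body presses on something with over 40 N, if the wrist force passes 120 N, or if a joint passes its speed limit or range.

## Working session

There is one attempt and no reset: what is moved stays moved. The work goes in short steps, Python scripts to look and compute and a tool call to move; the robot and the scene stay as the last step left them, time stands still between calls to the robot, and variables do not carry over. Pictures are saved under pics/ and viewed, about 12 in all and at most 16, crops included, and the job is handed in when it is done.

Besides the shell and the picture viewer there is one more tool, called after "Call:" by a JSON object that holds its "op" and its "data", one argument or row to a line. drive_tool: Moves the arm, as the interface text tells. Shift numbers are shares of 0.08 m and turn numbers shares of 90 degrees, none past 1 either way. Its arguments: {"type":"object","properties":{"moves":{"type":"array","items":{"type":"array","items":{"type":"number"}}},"fingers":{"type":"number"},"newtons":{"type":"number"}},"required":["moves"]}

```bash
mkdir -p pics; ls
cat > h.py <<'E'
import numpy as np, cv2
from scipy.spatial.transform import Rotation as R
from plant import telemetry, optics, r
def snap(n, f=None):
    s=optics.snapshot(n)
    if f: cv2.imwrite('pics/'+f,s['image'])
    np.savez('last_'+n, **{k:np.array(v) for k,v in s.items()})
    return s
def att(s):
    a=np.array(s['attitude'],float)
    return a if a.shape==(3,3) else (R.from_rotvec(a).as_matrix() if a.size==3 else R.from_quat(a).as_matrix())
def pt(s,u,v,z=None):
    """world point of pixel: by depth, or on plane z"""
    d=np.array([(u-s['cx'])/s['fx'],(v-s['cy'])/s['fy'],1.]); M=att(s); o=np.array(s['origin'],float)
    if z is None:
        p=s['range_z'][int(v)-1:int(v)+2,int(u)-1:int(u)+2]; p=p[p>0]; k=np.median(p) if p.size else np.nan
    else: k=(z-o[2])/(M@d)[2]
    return o+M@d*k
E
python3 - <<'E'
from h import *
for n in ('top','side'):
    s=snap(n,n+'0.png'); print(n,s['origin'],s['attitude'],s['fx'],s['cx'],s['cy'])
print(telemetry.state())
E
```

```text
pics
top [ 0.41555557 -0.32660508  1.07896063] [-2.1563781   2.18279496 -0.03513133] 551.9913450090002 319.1138112614663 243.55931236436376
side [0.0442677  0.53890304 0.74403967] [-0.62158264  2.55775021 -1.28626891] 556.1893012289025 318.87620901335896 236.7081358583314
{'t': 0.1, 'joints': array([ 1.19879222,  0.68991477, -0.19450301,  1.56626459,  0.15727246,
        0.90253261, -0.21512388]), 'dq': array([-0.00018288, -0.00268004, -0.00132709, -0.00269067, -0.00084907,
        0.00155225, -0.00105245]), 'tau': array([-4.00968987e-03, -5.40590572e+01, -1.27171475e+00, -1.58983934e+01,
        9.31886985e-03,  4.39125986e-03,  9.90972808e-06]), 'ee_pos': array([ 0.24643683, -0.57370085,  0.23054813]), 'eef_rot': array([-3.07550362e+00, -6.32773339e-01,  7.31518974e-04]), 'ft_force': array([ 0.27076146,  0.18003227, -0.03528847]), 'ft_torque': array([-0.03562107,  0.0551269 , -0.04230264]), 'width': 0.0852759800240221}
```

View pics/top0.png

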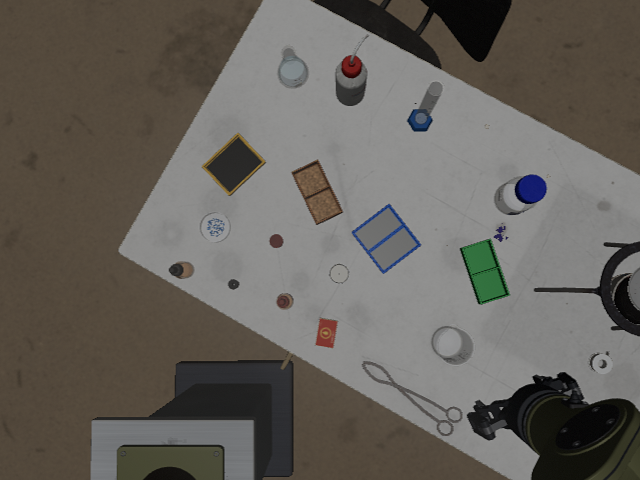

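View pics/side0.png

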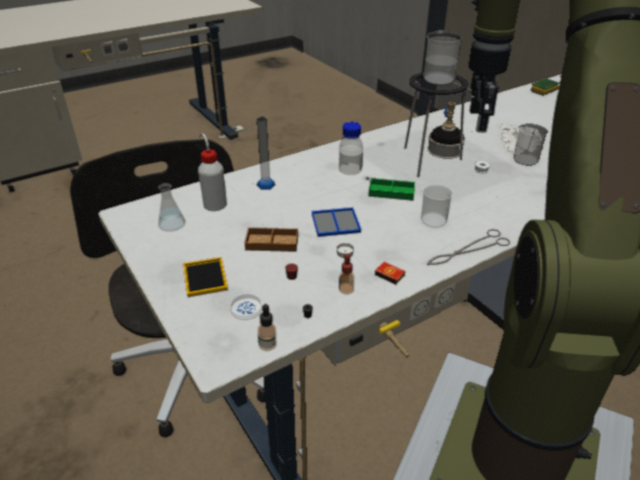

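Top view candidates:
- Wooden tray at (318,192). The green tray at (485,272) is the decoy.
- Blue tray at (387,239), yellow tray at (234,165).
- Red-top bottle at (285,300), black-top bottle at (180,270). The red-capped wash bottle at (350,80) and blue-capped jar at (520,195) are not wanted.
- Red stopper at (277,241), black stopper at (234,284).
- Matchbox at (327,333). The yellow/green block at the far right is not wanted.
- Dish at (215,227). The cup is the ring at (339,273); the other ring, at (601,362), is not listed.

Next is a close crop.

Run:
```python
from h import *
im=cv2.imread('pics/top0.png')[130:350,165:425]
cv2.imwrite('pics/c1.png',cv2.resize(im,None,fx=2.7,fy=2.7,interpolation=cv2.INTER_CUBIC))
```

```text
(no output)
```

View pics/c1.png

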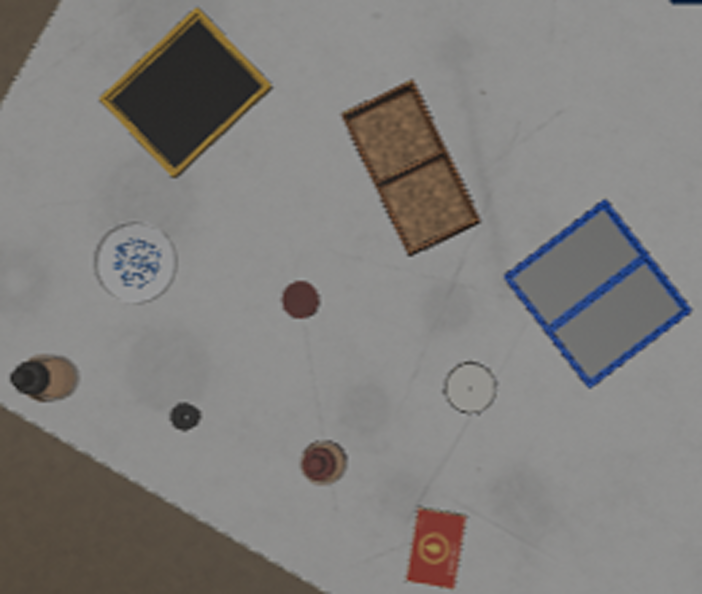

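```bash
cat > loc.py <<'E'
from h import *
s=dict(np.load('last_top.npz'))
f=lambda p,z: pt(s,165+(p[0]+.5)/2.7-.5,130+(p[1]+.5)/2.7-.5,z)[:2]
P=dict(bred=((319,462),.09),bblk=((30,379),.096),sred=((301,299),.026),sblk=((186,416),.022),dish=((136,263),.014),cup=((470,388),.016))
for k,(p,z) in P.items(): print(k,f(p,z).round(4), 'R',np.hypot(*f(p,z)).round(3))
T=dict(wood=([(413,81),(343,116),(410,255),(480,222)],.022),blue=([(605,202),(506,275),(590,386),(691,311)],.012),yel=([(199,9),(101,99),(176,177),(271,87)],.012),box=([(415,508),(467,515),(456,589),(407,581)],.015))
for k,(c,z) in T.items():
    w=np.array([f(p,z) for p in c]); e1=w[1]-w[0]; e2=w[2]-w[1]; e3=w[3]-w[2]; e4=w[0]-w[3]
    a=e1-e3; b=e2-e4; g=lambda v: np.degrees(np.arctan2(v[1],v[0])).round(1)
    print(k,w.mean(0).round(4),'e1',np.linalg.norm(a)/2,g(a),'e2',np.linalg.norm(b)/2,g(b))
E
python3 loc.py
```

```text
bred [ 0.3813 -0.2258] R 0.443
bblk [ 0.4383 -0.0339] R 0.44
sred [ 0.4945 -0.2072] R 0.536
sblk [ 0.4124 -0.1241] R 0.431
dish [ 0.5231 -0.0863] R 0.53
cup [ 0.4301 -0.3264] R 0.54
wood [ 0.5876 -0.2865] e1 0.05570763244856506 115.2 e2 0.11217600803447657 -155.3
blue [ 0.4968 -0.4187] e1 0.0890968819942278 125.8 e2 0.0992279536873492 -143.5
yel [ 0.6474 -0.1228] e1 0.09621221827298779 132.6 e2 0.07960163628475961 -137.4
box [ 0.3171 -0.301 ] e1 0.03612106264747746 -98.8 e2 0.052050151081097874 171.9
```

```bash
cat >> h.py <<'E'
def down(jaw):
    """tool z down, jaw axis (y) at jaw deg in world"""
    a=np.radians(jaw); y=np.array([np.cos(a),np.sin(a),0]); z=np.array([0,0,-1.]); return np.column_stack([np.cross(y,z),y,z])
def plan(*wps):
    """wps: (x,y,z,jaw); prints per call the final 6 shares"""
    st=telemetry.state(); p=np.array(st['ee_pos'],float); M=R.from_rotvec(st['eef_rot'])
    j=np.degrees(np.arctan2(M.as_matrix()[1,1],M.as_matrix()[0,1])); print('now',p.round(4),'jaw',j.round(1),'w',round(float(st['width']),4),'t',st['t'],'tilt',np.degrees(np.arccos(-M.as_matrix()[2,2])).round(2))
    for x,y,z,jaw in wps:
        G=min((R.from_matrix(down(jaw+k)) for k in (0,180)),key=lambda g:(M.inv()*g).magnitude())
        for n in range(1,12):
            out=[];q,N=p,M; rv=(M.inv()*G).as_rotvec(); dp=(np.array([x,y,z])-p)/n; step=R.from_rotvec(rv/n)
            for i in range(n):
                out.append(np.r_[N.inv().apply(dp)/.08, step.as_rotvec()/(np.pi/2)]); q=q+dp; N=N*step
            if np.abs(out).max()<=1: break
        for o in out: print('  ',o.round(3).tolist())
        p,M=np.array([x,y,z]),G; print('  --')
E
python3 -c "
from h import *
plan((.381,-.226,.17,115.2))"
```

```text
now [ 0.2464 -0.5737  0.2305] jaw -66.7 w 0.0853 t 0.1 tilt 0.1
   [0.815, -0.832, 0.191, -0.0, 0.0, -0.005]
   [0.822, -0.825, 0.19, -0.0, 0.0, -0.005]
   [0.829, -0.818, 0.19, -0.0, 0.0, -0.005]
   [0.836, -0.811, 0.19, -0.0, 0.0, -0.005]
  --
```

Call:
{"op": "drive_tool", "data": {
  "moves": [
    [0.4,-0.4,0.1,0,0,0],
    [0.82,-0.83,0.19,0,0,-0.005],
    [0.82,-0.83,0.19,0,0,-0.005]
  ],
  "fingers": 1
}}

```text
t: 0.48
ee_pos: [0.2824, -0.4819, 0.2147]
eef_rot: [-3.066, -0.654, -0.0]
ft_force: [0.2, -1.0, 0.2]
width: 0.0853
```

Call:
{"op": "drive_tool", "data": {
  "moves": [
    [0.4,-0.4,0.1,0,0,0],
    [0.82,-0.83,0.19,0,0,-0.005],
    [0.82,-0.83,0.19,0,0,-0.005]
  ]
}}

```text
t: 0.85
ee_pos: [0.3165, -0.3911, 0.1996]
eef_rot: [-3.058, -0.675, -0.0]
ft_force: [0.3, -0.7, 0.7]
width: 0.0856
```

Call:
{"op": "drive_tool", "data": {
  "moves": [
    [0.4,-0.4,0.1,0,0,0],
    [0.83,-0.82,0.19,0,0,-0.005],
    [0.83,-0.82,0.19,0,0,-0.005]
  ]
}}

```text
t: 1.23
ee_pos: [0.3505, -0.3013, 0.185]
eef_rot: [-3.052, -0.695, -0.001]
ft_force: [-0.1, 0.3, 0.1]
width: 0.0859
```

Call:
{"op": "drive_tool", "data": {
  "moves": [
    [0.4,-0.4,0.1,0,0,0],
    [0.83,-0.81,0.19,0,0,-0.005],
    [0.83,-0.81,0.19,0,0,-0.005],
    [0.83,-0.81,0.19,0,0,-0.005]
  ]
}}

```text
t: 1.72
ee_pos: [0.3823, -0.2162, 0.1708]
eef_rot: [-3.052, -0.704, -0.001]
ft_force: [-0.2, 0.3, 0.3]
width: 0.0856
```

```bash
python3 -c "
from h import *
s=snap('wrist','w1.png'); print(s['origin'],att(s).round(3),s['fx'])
plan((.381,-.226,.17,115.2))"
```

```text
[ 0.44776145 -0.18685479  0.31368732] [[ 0.438 -0.861 -0.258]
 [-0.899 -0.422 -0.115]
 [-0.01   0.282 -0.959]] 390.75530231154585
now [ 0.3819 -0.2164  0.1708] jaw -64.1 w 0.0857 t 1.775 tilt 0.55
   [-0.063, 0.102, 0.009, -0.006, -0.002, 0.008]
  --
```

View pics/w1.png

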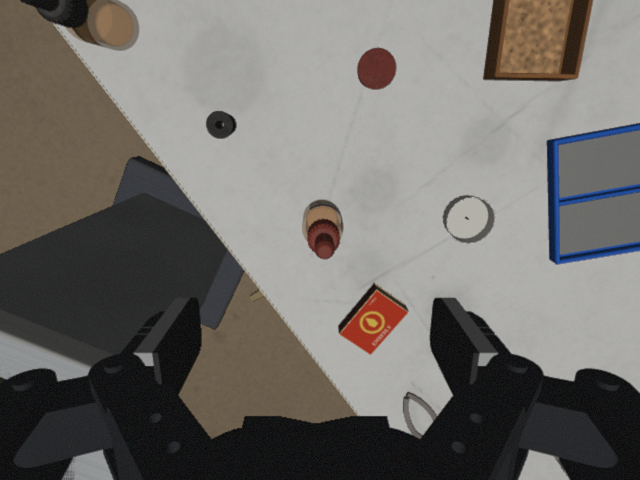

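The wrist view shows the red-top bottle's cap at about (325,246), red stopper (377,68), black stopper (221,124), cup (469,218), box top corners around (373,320), wooden tray top right and blue tray right. I'll compare these with the top-view positions.

```bash
python3 -c "
from h import *
s=dict(np.load('last_wrist.npz'))
for n,u,v,z in [('bred top',325,249,.09),('bred body foot',322,219,.035),('sred',377,68,.026),('sblk',221,124,.022),('cup',469,216,.016),('box',374,318,.015),('blue corner',554,263,.012),('woodcorner',487,79,.022),('blue div end',556,201,.012)]: print(n,pt(s,u,v,z).round(4),pt(s,u,v).round(4))"
```

```text
bred top [ 0.3801 -0.2237  0.09  ] [ 0.3799 -0.2238  0.0894]
bred body foot [ 0.3834 -0.2204  0.035 ] [ 0.3871 -0.2185  0.0508]
sred [ 0.4933 -0.2082  0.026 ] [ 0.4933 -0.2081  0.0264]
sblk [ 0.4119 -0.1252  0.022 ] [ 0.4097 -0.1214  0.004 ]
cup [ 0.4318 -0.3248  0.016 ] [ 0.4311 -0.3305  0.0037]
box [ 0.3202 -0.301   0.015 ] [ 0.3206 -0.3007  0.0158]
blue corner [ 0.4283 -0.4102  0.012 ] [ 4.276e-01 -4.189e-01  4.000e-04]
woodcorner [ 0.5211 -0.2806  0.022 ] [ 0.5252 -0.2858  0.0057]
blue div end [ 0.4717 -0.381   0.012 ] [ 0.4717 -0.3813  0.0116]
```

```bash
python3 -c "
from h import *
plan((.3805,-.2248,.11,115.2),(.3805,-.2248,.026,115.2))"
```

```text
now [ 0.3819 -0.2164  0.1708] jaw -64.1 w 0.0857 t 1.775 tilt 0.55
   [-0.064, 0.093, 0.759, -0.006, -0.002, 0.008]
  --
   [0.0, 0.0, 0.525, 0.0, 0.0, 0.0]
   [0.0, 0.0, 0.525, 0.0, 0.0, 0.0]
  --
```

Call:
{"op": "drive_tool", "data": {
  "moves": [
    [-0.06,0.09,0.4,-0.006,-0.002,0.008],
    [-0.064,0.093,0.76,-0.006,-0.002,0.008],
    [-0.064,0.093,0.76,-0.006,-0.002,0.008],
    [-0.064,0.093,0.76,-0.006,-0.002,0.008]
  ]
}}

```text
t: 2.28
ee_pos: [0.3805, -0.226, 0.1106]
eef_rot: [3.066, 0.682, -0.0]
ft_force: [-0.2, 0.5, -0.7]
width: 0.0854
```

```bash
python3 -c "
from h import *
plan((.3805,-.2248,.068,115.2),(.3805,-.2248,.026,115.2))"
```

```text
now [ 0.3805 -0.226   0.1106] jaw -64.9 w 0.0854 t 2.275 tilt 0.07
   [0.006, -0.014, 0.532, 0.001, 0.0, -0.001]
  --
   [0.0, 0.0, 0.525, 0.0, 0.0, 0.0]
  --
```

Call:
{"op": "drive_tool", "data": {
  "moves": [
    [0,-0.01,0.25,0,0,0],
    [0.006,-0.014,0.53,0,0,0]
  ]
}}

```text
t: 2.52
ee_pos: [0.3817, -0.226, 0.0693]
eef_rot: [3.063, 0.679, 0.005]
ft_force: [-0.4, 0.1, -0.4]
width: 0.0853
```

Call:
{"op": "drive_tool", "data": {
  "moves": [
    [0,0,0.25,0,0,0],
    [0,0,0.52,0,0,0],
    [0,0,0.52,0,0,0],
    [0,0,0.52,0,0,0]
  ]
}}

```text
t: 3.02
ee_pos: [0.3839, -0.228, 0.0297]
eef_rot: [3.063, 0.678, 0.005]
ft_force: [0.5, 0.3, -0.4]
width: 0.0855
```

Call:
{"op": "drive_tool", "data": {
  "moves": [
    [0,0,0,0,0,0],
    [0,0,0,0,0,0],
    [0,0,0,0,0,0],
    [0,0,0,0,0,0],
    [0,0,0,0,0,0],
    [0,0,0,0,0,0],
    [0,0,0,0,0,0],
    [0,0,0,0,0,0]
  ],
  "fingers": 0,
  "newtons": 40
}}

```text
t: 4.03
ee_pos: [0.3843, -0.2284, 0.0301]
eef_rot: [3.062, 0.678, 0.006]
ft_force: [0.1, -0.7, 5.1]
width: 0.0285
```

```bash
python3 -c "
from h import *
plan((.3805,-.2248,.14,115.2),(.6126,-.275,.14,115.2))"
```

```text
now [ 0.3843 -0.2284  0.0301] jaw -65.0 w 0.0285 t 4.025 tilt 0.39
   [-0.01, -0.026, -0.687, 0.002, -0.001, -0.001]
   [-0.011, -0.028, -0.687, 0.002, -0.001, -0.001]
  --
   [0.786, 0.601, 0.0, 0.0, 0.0, 0.0]
   [0.786, 0.601, 0.0, 0.0, 0.0, 0.0]
   [0.786, 0.601, 0.0, 0.0, 0.0, 0.0]
  --
```

Call:
{"op": "drive_tool", "data": {
  "moves": [
    [0,0,0,0,0,0],
    [0,0,0,0,0,0],
    [0,0,0,0,0,0],
    [-0.02,-0.03,0.12,0.002,-0.001,0],
    [-0.02,-0.03,0.12,0.002,-0.001,0],
    [-0.02,-0.03,0.12,0.002,-0.001,0]
  ],
  "fingers": 0.6
}}

```text
t: 4.78
ee_pos: [0.3816, -0.2268, 0.0203]
eef_rot: [3.064, 0.68, 0.002]
ft_force: [-1.5, 0.2, 0.5]
width: 0.0515
```

Call:
{"op": "drive_tool", "data": {
  "moves": [
    [0,0,0,0,0,0],
    [0,0,0,0,0,0],
    [0,0,0,0,0,0],
    [0,0,0,0,0,0],
    [0,0,0,0,0,0],
    [0,0,0,0,0,0]
  ],
  "fingers": 0
}}

```text
t: 5.52
ee_pos: [0.3817, -0.2267, 0.0206]
eef_rot: [3.064, 0.68, 0.002]
ft_force: [-0.5, 0.8, 5.4]
width: 0.0292
```

```bash
python3 -c "
from h import *
snap('side','s1.png'); im=cv2.imread('pics/s1.png')[200:340,270:430]; cv2.imwrite('pics/s1c.png',cv2.resize(im,None,fx=4,fy=4,interpolation=2))
plan((.3805,-.2248,.14,115.2),(.6126,-.275,.14,115.2))"
```

```text
now [ 0.3816 -0.2267  0.0206] jaw -65.0 w 0.0291 t 5.575 tilt 0.17
   [-0.001, -0.012, -0.747, 0.001, -0.0, -0.001]
   [-0.001, -0.013, -0.747, 0.001, -0.0, -0.001]
  --
   [0.786, 0.601, 0.0, 0.0, 0.0, 0.0]
   [0.786, 0.601, 0.0, 0.0, 0.0, 0.0]
   [0.786, 0.601, 0.0, 0.0, 0.0, 0.0]
  --
```

View pics/s1c.png

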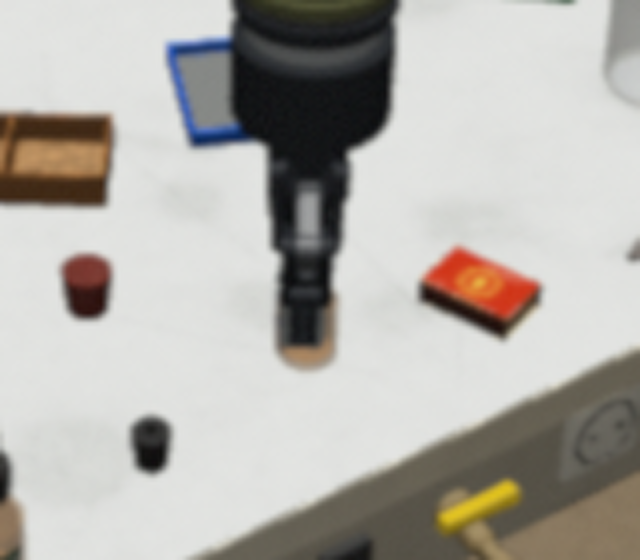

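The bottle is held upright by the body, so I lift and carry it.

Call:
{"op": "drive_tool", "data": {
  "moves": [
    [0,0,-0.15,0,0,0],
    [0,0,-0.4,0,0,0],
    [0,0,-0.65,0,0,0]
  ]
}}

```text
t: 5.95
ee_pos: [0.3812, -0.2266, 0.0729]
eef_rot: [3.065, 0.68, 0.001]
ft_force: [0.4, 0.3, -0.8]
width: 0.0289
```

Call:
{"op": "drive_tool", "data": {
  "moves": [
    [0,0,-0.3,0,0,0],
    [0,0,-0.6,0,0,0],
    [0,0,-0.6,0,0,0]
  ]
}}

```text
t: 6.32
ee_pos: [0.3818, -0.227, 0.1219]
eef_rot: [3.065, 0.678, 0.004]
ft_force: [-0.5, -0.5, -1.1]
width: 0.029
```

Call:
{"op": "drive_tool", "data": {
  "moves": [
    [0.2,0.15,0,0,0,0],
    [0.5,0.38,0,0,0,0],
    [0.79,0.6,0,0,0,0]
  ]
}}

```text
t: 6.7
ee_pos: [0.4595, -0.2442, 0.1209]
eef_rot: [3.065, 0.677, 0.002]
ft_force: [0.5, -0.4, -0.3]
width: 0.0289
```

Call:
{"op": "drive_tool", "data": {
  "moves": [
    [0.26,0.2,0,0,0,0],
    [0.52,0.4,0,0,0,0],
    [0.79,0.6,0,0,0,0]
  ]
}}

```text
t: 7.08
ee_pos: [0.5371, -0.2613, 0.1193]
eef_rot: [3.066, 0.678, -0.002]
ft_force: [-0.4, -0.1, -2.0]
width: 0.0293
```

Call:
{"op": "drive_tool", "data": {
  "moves": [
    [0.26,0.2,0,0,0,0],
    [0.52,0.4,0,0,0,0],
    [0.7,0.53,0,0,0,0],
    [0.79,0.6,0,0,0,0],
    [0.79,0.6,0,0,0,0],
    [0.79,0.6,0,0,0,0]
  ]
}}

```text
t: 7.82
ee_pos: [0.6136, -0.2782, 0.1188]
eef_rot: [3.066, 0.678, -0.005]
ft_force: [-0.4, 0.5, -1.0]
width: 0.0289
```

```bash
python3 -c "
from h import *
s=snap('wrist','w2.png')
plan((.6135,-.275,.06,115.2),(.6135,-.275,.025,115.2))"
```

```text
now [ 0.6137 -0.2783  0.119 ] jaw -65.1 w 0.0289 t 7.875 tilt 0.19
   [0.018, -0.039, 0.738, 0.001, 0.002, -0.003]
  --
   [0.0, 0.0, 0.437, 0.0, 0.0, 0.0]
  --
```

View pics/w2.png

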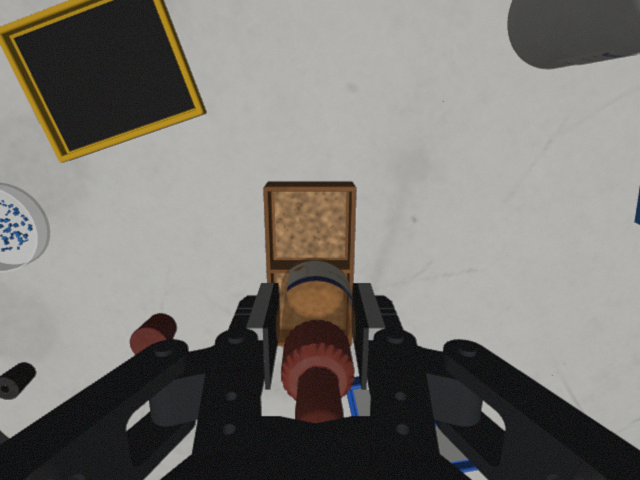

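Bottle hangs upright; the tray's far rim runs (265,184)-(356,184), its divider is at v≈264.

```bash
python3 -c "
from h import *
s=dict(np.load('last_wrist.npz'))
P=[pt(s,u,v,.022) for u,v in [(265,184),(356,184),(270,266),(353,266)]]
for p in P: print(p.round(4))
a=P[0]-P[1];print(np.linalg.norm(a),np.degrees(np.arctan2(a[1],a[0])))
m=(P[0]+P[1])/2; n=(P[2]+P[3])/2; print(m,n,np.linalg.norm(m-n))
a=np.radians(25); d=np.array([np.cos(a),np.sin(a)]); print('centre',m[:2]-d*.0565,n[:2])
"
```

```text
[ 0.6291 -0.2376  0.022 ]
[ 0.6528 -0.2886  0.022 ]
[ 0.5804 -0.2617  0.022 ]
[ 0.6034 -0.3111  0.022 ]
0.05614592402995924 114.92517395987629
[ 0.64093141 -0.26309938  0.022     ] [ 0.59190446 -0.28639332  0.022     ] 0.054279363996975326
centre [ 0.58972502 -0.28697731] [ 0.59190446 -0.28639332]
```

Call:
{"op": "drive_tool", "data": {
  "moves": [
    [0.03,-0.04,0.2,0,0,0],
    [0.04,-0.04,0.45,0,0,0],
    [0.04,-0.04,0.7,0,0,0],
    [0.04,-0.04,0.75,0,0,0],
    [0.04,-0.04,0.75,0,0,0]
  ]
}}

```text
t: 8.5
ee_pos: [0.615, -0.274, 0.0584]
eef_rot: [3.066, 0.678, -0.005]
ft_force: [-0.9, 0.3, -1.0]
width: 0.0289
```

```bash
python3 -c "
from h import *
plan((.6155,-.2745,.025,115.0))"
```

```text
now [ 0.615  -0.274   0.0584] jaw -65.1 w 0.0289 t 8.5 tilt 0.2
   [0.005, 0.008, 0.418, 0.0, 0.002, -0.001]
  --
```

Call:
{"op": "drive_tool", "data": {
  "moves": [
    [0,0,0.15,0,0,0],
    [0,0,0.3,0,0,0],
    [0.005,0.008,0.4,0,0,0],
    [0.005,0.008,0.415,0,0,0],
    [0.005,0.008,0.415,0,0,0]
  ]
}}

```text
t: 9.12
ee_pos: [0.6156, -0.2745, 0.0252]
eef_rot: [3.066, 0.678, -0.005]
ft_force: [-0.6, 0.1, -0.4]
width: 0.029
```

Call:
{"op": "drive_tool", "data": {
  "moves": [
    [0,0,0,0,0,0],
    [0,0,0,0,0,0],
    [0,0,0,0,0,0]
  ]
}}

```text
t: 9.5
ee_pos: [0.6156, -0.2746, 0.0252]
eef_rot: [3.066, 0.678, -0.005]
ft_force: [-0.2, 0.3, -0.6]
width: 0.029
```

Call:
{"op": "drive_tool", "data": {
  "moves": [
    [0,0,0,0,0,0],
    [0,0,0,0,0,0],
    [0,0,0,0,0,0],
    [0,0,-0.1,0,0,0],
    [0,0,-0.4,0,0,0],
    [0,0,-0.8,0,0,0],
    [0,0,-1,0,0,0]
  ],
  "fingers": 0.8
}}

```text
t: 10.38
ee_pos: [0.6175, -0.2745, 0.1088]
eef_rot: [3.064, 0.677, 0.002]
ft_force: [-0.0, -0.0, 0.9]
width: 0.0682
```

Call:
{"op": "drive_tool", "data": {
  "moves": [
    [0,0,-0.4,0,0,0],
    [0,0,-0.8,0,0,0],
    [0,0,-0.8,0,0,0],
    [0,0,-0.8,0,0,0]
  ],
  "fingers": 1
}}

```text
t: 10.88
ee_pos: [0.6167, -0.2744, 0.1725]
eef_rot: [3.065, 0.677, -0.0]
ft_force: [0.3, -0.4, -0.4]
width: 0.0855
```

```bash
python3 -c "
from h import *
plan((.438,-.034,.17,115.0))"
```

```text
now [ 0.6167 -0.2744  0.1725] jaw -65.1 w 0.0855 t 10.875 tilt 0.18
   [-0.19, -0.917, 0.005, 0.0, 0.0, -0.0]
   [-0.189, -0.917, 0.006, 0.0, 0.0, -0.0]
   [-0.189, -0.917, 0.006, 0.0, 0.0, -0.0]
   [-0.189, -0.917, 0.007, 0.0, 0.0, -0.0]
  --
```

Call:
{"op": "drive_tool", "data": {
  "moves": [
    [-0.09,-0.46,0,0,0,0],
    [-0.19,-0.92,0,0,0,0],
    [-0.19,-0.92,0,0,0,0]
  ]
}}

```text
t: 11.25
ee_pos: [0.5694, -0.211, 0.1712]
eef_rot: [3.066, 0.686, -0.006]
ft_force: [-0.3, -0.5, -0.1]
width: 0.0854
```

Call:
{"op": "drive_tool", "data": {
  "moves": [
    [-0.09,-0.46,0,0,0,0],
    [-0.19,-0.92,0,0,0,0],
    [-0.19,-0.92,0,0,0,0]
  ]
}}

```text
t: 11.62
ee_pos: [0.5227, -0.149, 0.1708]
eef_rot: [-3.063, -0.692, 0.01]
ft_force: [-0.1, -0.9, 0.4]
width: 0.085
```

Call:
{"op": "drive_tool", "data": {
  "moves": [
    [-0.09,-0.46,0,0,0,0],
    [-0.19,-0.92,0,0,0,0],
    [-0.19,-0.92,0,0,0,0]
  ]
}}

```text
t: 12.0
ee_pos: [0.4766, -0.088, 0.1708]
eef_rot: [-3.061, -0.697, 0.012]
ft_force: [-0.7, -0.7, 0.2]
width: 0.0853
```

Call:
{"op": "drive_tool", "data": {
  "moves": [
    [-0.09,-0.46,0,0,0,0],
    [-0.19,-0.92,0,0,0,0],
    [-0.19,-0.92,0,0,0,0],
    [-0.19,-0.92,0,0,0,0]
  ]
}}

```text
t: 12.5
ee_pos: [0.4326, -0.0295, 0.171]
eef_rot: [-3.063, -0.694, 0.011]
ft_force: [-0.6, 0.1, -0.2]
width: 0.0855
```

```bash
python3 -c "
from h import *
s=snap('wrist','w3.png')
plan((.438,-.034,.12,115.0))"
```

```text
now [ 0.4325 -0.0296  0.171 ] jaw -64.5 w 0.0858 t 12.55 tilt 0.41
   [0.043, 0.081, 0.636, -0.002, 0.004, 0.005]
  --
```

View pics/w3.png

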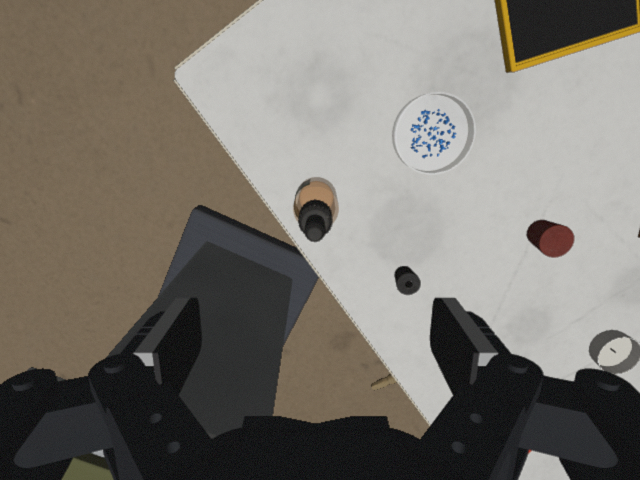

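Black-top bottle's tip is at (315,231), foot ring about (317,203). Black stopper's top is at (407,282), red stopper's at (556,240).

```bash
python3 -c "
from h import *
s=dict(np.load('last_wrist.npz'))
for n,u,v,z in [('tip',315,231,.097),('body',317,202,.03),('sblk',407,282,.022),('sred',556,240,.026),('dish',434,130,.014)]: print(n,pt(s,u,v,z).round(4),pt(s,u,v).round(4))
plan((.4375,-.034,.12,115.0))"
```

```text
tip [ 0.4395 -0.0267  0.097 ] [ 0.4397 -0.0265  0.0979]
body [ 0.4419 -0.0268  0.03  ] [ 0.4489 -0.0234  0.0648]
sblk [ 0.412 -0.122  0.022] [ 0.4093 -0.1258  0.0129]
sred [ 0.4936 -0.2066  0.026 ] [ 0.4936 -0.2066  0.0259]
dish [ 0.5253 -0.0831  0.014 ] [ 0.5263 -0.0864  0.0022]
now [ 0.4325 -0.0296  0.171 ] jaw -64.5 w 0.0858 t 12.55 tilt 0.41
   [0.037, 0.078, 0.637, -0.002, 0.004, 0.005]
  --
```

```bash
python3 -c "
from h import *
plan((.4397,-.0268,.12,115.0),(.4397,-.0268,.028,115.))"
```

```text
now [ 0.4325 -0.0296  0.171 ] jaw -64.5 w 0.0858 t 12.55 tilt 0.41
   [0.101, 0.009, 0.636, -0.002, 0.004, 0.005]
  --
   [0.0, 0.0, 0.575, 0.0, 0.0, 0.0]
   [0.0, 0.0, 0.575, 0.0, 0.0, 0.0]
  --
```

Call:
{"op": "drive_tool", "data": {
  "moves": [
    [0.1,0.01,0.2,0,0.004,0.005],
    [0.1,0.01,0.64,-0.002,0.004,0.005],
    [0.1,0.01,0.64,-0.002,0.004,0.005],
    [0.1,0.01,0.64,-0.002,0.004,0.005]
  ]
}}

```text
t: 13.05
ee_pos: [0.4404, -0.0274, 0.1202]
eef_rot: [3.066, 0.679, 0.0]
ft_force: [0.5, -0.4, -0.7]
width: 0.0852
```

```bash
python3 -c "
from h import *
plan((.4397,-.0268,.075,115.0),(.4397,-.0268,.028,115.))"
```

```text
now [ 0.4404 -0.0274  0.1202] jaw -65.0 w 0.0852 t 13.05 tilt 0.06
   [-0.005, -0.011, 0.564, 0.001, -0.0, -0.0]
  --
   [0.0, 0.0, 0.587, 0.0, 0.0, 0.0]
  --
```

Call:
{"op": "drive_tool", "data": {
  "moves": [
    [0,-0.01,0.28,0,0,0],
    [0,-0.01,0.56,0,0,0],
    [0,-0.01,0.56,0,0,0],
    [0,-0.01,0.56,0,0,0]
  ]
}}

```text
t: 13.55
ee_pos: [0.4409, -0.0268, 0.0764]
eef_rot: [3.066, 0.678, 0.003]
ft_force: [0.3, -0.7, 0.0]
width: 0.0853
```

Call:
{"op": "drive_tool", "data": {
  "moves": [
    [0,0,0.3,0,0,0],
    [0,0,0.59,0,0,0],
    [0,0,0.59,0,0,0],
    [0,0,0.59,0,0,0]
  ]
}}

```text
t: 14.05
ee_pos: [0.4416, -0.0266, 0.0301]
eef_rot: [3.066, 0.678, 0.006]
ft_force: [0.9, 0.5, 0.2]
width: 0.0853
```

```bash
python3 -c "
from h import *
plan((.4397,-.0268,.028,115.))"
```

```text
now [ 0.4416 -0.0266  0.0301] jaw -65.0 w 0.0853 t 14.05 tilt 0.23
   [-0.023, -0.008, 0.026, 0.001, -0.002, -0.001]
  --
```

Position is good; close the fingers, then lift.

Call:
{"op": "drive_tool", "data": {
  "moves": [
    [-0.02,-0.01,0.03,0,-0.002,0],
    [-0.02,-0.01,0.03,0,-0.002,0],
    [-0.02,-0.01,0.03,0,-0.002,0],
    [-0.02,-0.01,0.03,0,-0.002,0],
    [-0.02,-0.01,0.03,0,-0.002,0],
    [-0.02,-0.01,0.03,0,-0.002,0],
    [-0.02,-0.01,0.03,0,-0.002,0],
    [-0.02,-0.01,0.03,0,-0.002,0]
  ],
  "fingers": 0,
  "newtons": 40
}}

```text
t: 15.05
ee_pos: [0.4404, -0.0264, 0.0284]
eef_rot: [3.066, 0.678, 0.004]
ft_force: [-0.5, -0.4, 6.3]
width: 0.031
```

Call:
{"op": "drive_tool", "data": {
  "moves": [
    [0,0,-0.2,0,0,0],
    [0,0,-0.6,0,0,0],
    [0,0,-1,0,0,0],
    [0,0,-1,0,0,0]
  ]
}}

```text
t: 15.55
ee_pos: [0.4412, -0.0265, 0.1102]
eef_rot: [3.066, 0.676, 0.01]
ft_force: [-0.5, 0.1, -0.8]
width: 0.0309
```

Call:
{"op": "drive_tool", "data": {
  "moves": [
    [0,0,-0.3,0,0,0],
    [0,0,-0.5,0,0,0],
    [0,0,-0.5,0,0,0]
  ]
}}

```text
t: 15.92
ee_pos: [0.4412, -0.0267, 0.1503]
eef_rot: [3.066, 0.675, 0.011]
ft_force: [0.7, -1.2, -1.0]
width: 0.0304
```

```bash
python3 -c "
from h import *
plan((.5635,-.2985,.15,115.))"
```

```text
now [ 0.4412 -0.0267  0.1503] jaw -65.2 w 0.0304 t 15.925 tilt 0.42
   [-0.01, 0.931, 0.004, 0.001, -0.001, -0.0]
   [-0.01, 0.931, 0.003, 0.001, -0.001, -0.0]
   [-0.011, 0.931, 0.002, 0.001, -0.001, -0.0]
   [-0.012, 0.931, 0.002, 0.001, -0.001, -0.0]
  --
```

Call:
{"op": "drive_tool", "data": {
  "moves": [
    [0,0.3,0,0,0,0],
    [0,0.62,0,0,0,0],
    [0,0.93,0,0,0,0]
  ]
}}

```text
t: 16.3
ee_pos: [0.4719, -0.0951, 0.1491]
eef_rot: [3.066, 0.675, 0.008]
ft_force: [0.6, -0.4, 0.3]
width: 0.031
```

Call:
{"op": "drive_tool", "data": {
  "moves": [
    [0,0.31,0,0,0,0],
    [0,0.62,0,0,0,0],
    [0,0.93,0,0,0,0]
  ]
}}

```text
t: 16.68
ee_pos: [0.5027, -0.1634, 0.1475]
eef_rot: [3.067, 0.676, 0.004]
ft_force: [0.2, 0.6, -0.4]
width: 0.031
```

Call:
{"op": "drive_tool", "data": {
  "moves": [
    [0,0.31,0,0,0,0],
    [0,0.62,0,0,0,0],
    [0,0.93,0,0,0,0]
  ]
}}

```text
t: 17.05
ee_pos: [0.5334, -0.2317, 0.1456]
eef_rot: [3.067, 0.676, -0.0]
ft_force: [0.2, 0.5, -0.1]
width: 0.0303
```

Call:
{"op": "drive_tool", "data": {
  "moves": [
    [0,0.31,0,0,0,0],
    [0,0.62,0,0,0,0],
    [0,0.93,0,0,0,0],
    [0,0.93,0,0,0,0],
    [0,0.93,0,0,0,0]
  ]
}}

```text
t: 17.68
ee_pos: [0.5639, -0.2978, 0.1445]
eef_rot: [-3.067, -0.678, 0.003]
ft_force: [-0.7, -0.4, 0.0]
width: 0.0305
```

```bash
python3 -c "
from h import *
s=snap('wrist','w4.png')
plan((.5635,-.2985,.09,115.),(.5635,-.2985,.0325,115))"
```

```text
now [ 0.5641 -0.2976  0.1449] jaw -65.0 w 0.0309 t 17.725 tilt 0.09
   [-0.01, 0.008, 0.686, -0.0, 0.001, -0.0]
  --
   [0.0, 0.0, 0.719, 0.0, 0.0, 0.0]
  --
```

View pics/w4.png

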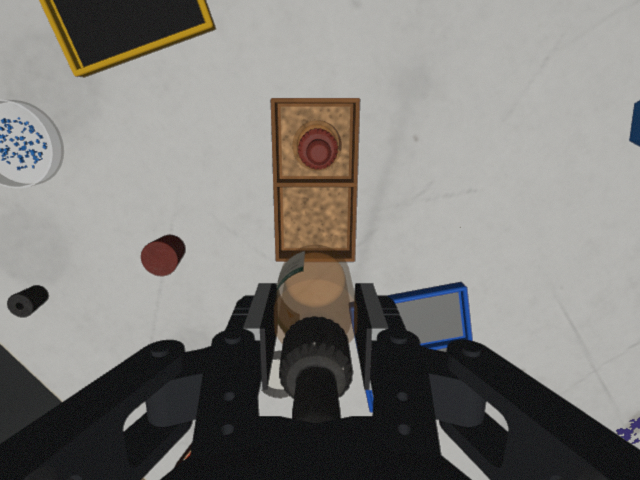

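The red-top bottle stands in the far bay at (318,150). The black-top one hangs upright and lines up with the tray, so I lower it.

Call:
{"op": "drive_tool", "data": {
  "moves": [
    [-0.01,0.01,0.25,0,0,0],
    [-0.02,0.01,0.5,0,0,0],
    [-0.02,0.01,0.7,0,0,0],
    [-0.02,0.01,0.7,0,0,0]
  ]
}}

```text
t: 18.23
ee_pos: [0.5615, -0.2986, 0.0867]
eef_rot: [-3.065, -0.679, 0.008]
ft_force: [0.6, 0.1, -0.9]
width: 0.0306
```

Call:
{"op": "drive_tool", "data": {
  "moves": [
    [0,0,0.15,0,0,0],
    [0,0,0.3,0,0,0],
    [0,0,0.4,0,0,0],
    [0,0,0.4,0,0,0]
  ]
}}

```text
t: 18.73
ee_pos: [0.5608, -0.2984, 0.0539]
eef_rot: [-3.064, -0.679, 0.009]
ft_force: [-0.2, -0.4, -0.2]
width: 0.0307
```

```bash
python3 -c "
from h import *
plan((.563,-.2985,.0327,115))"
```

```text
now [ 0.5608 -0.2984  0.0539] jaw -65.0 w 0.0307 t 18.725 tilt 0.38
   [0.025, 0.013, 0.265, -0.003, 0.003, -0.0]
  --
```

Call:
{"op": "drive_tool", "data": {
  "moves": [
    [0.02,0.01,0.1,-0.003,0.003,0],
    [0.025,0.013,0.2,-0.003,0.003,0],
    [0.025,0.013,0.26,-0.003,0.003,0],
    [0.025,0.013,0.26,-0.003,0.003,0],
    [0.025,0.013,0.26,-0.003,0.003,0],
    [0.025,0.013,0.26,-0.003,0.003,0]
  ]
}}

```text
t: 19.48
ee_pos: [0.5629, -0.2986, 0.0331]
eef_rot: [3.067, 0.68, -0.0]
ft_force: [-0.3, 0.9, -1.7]
width: 0.031
```

Call:
{"op": "drive_tool", "data": {
  "moves": [
    [0,0,0,0,0,0],
    [0,0,0,0,0,0],
    [0,0,0,0,0,0],
    [0,0,0,0,0,0],
    [0,0,-0.1,0,0,0],
    [0,0,-0.4,0,0,0],
    [0,0,-0.8,0,0,0],
    [0,0,-1,0,0,0]
  ],
  "fingers": 0.8
}}

```text
t: 20.48
ee_pos: [0.5644, -0.2986, 0.1165]
eef_rot: [3.065, 0.679, 0.005]
ft_force: [0.4, 0.1, 0.8]
width: 0.0684
```

Call:
{"op": "drive_tool", "data": {
  "moves": [
    [0,0,-0.4,0,0,0],
    [0,0,-0.7,0,0,0],
    [0,0,-0.7,0,0,0],
    [0,0,-0.7,0,0,0]
  ]
}}

```text
t: 20.98
ee_pos: [0.5635, -0.2986, 0.1719]
eef_rot: [3.065, 0.679, 0.003]
ft_force: [-0.1, 0.4, -0.5]
width: 0.0684
```

```bash
python3 -c "
from h import *
plan((.4935,-.207,.14,125.8),(.4935,-.207,.07,125.8))"
```

```text
now [ 0.5635 -0.2986  0.1719] jaw -65.0 w 0.0684 t 20.975 tilt 0.18
   [-0.155, -0.704, 0.197, 0.001, -0.0, -0.06]
   [-0.088, -0.716, 0.198, 0.001, -0.0, -0.06]
  --
   [0.0, 0.0, 0.875, 0.0, 0.0, 0.0]
  --
```

Call:
{"op": "drive_tool", "data": {
  "moves": [
    [-0.08,-0.35,0,0,0,-0.03],
    [-0.15,-0.7,0,0,0,-0.06],
    [-0.15,-0.7,0,0,0,-0.06]
  ]
}}

```text
t: 21.35
ee_pos: [0.5271, -0.2509, 0.1707]
eef_rot: [-3.03, -0.829, 0.002]
ft_force: [-1.0, -0.0, -0.5]
width: 0.0685
```

Call:
{"op": "drive_tool", "data": {
  "moves": [
    [-0.05,-0.36,0.2,0,0,-0.03],
    [-0.09,-0.72,0.6,0,0,-0.06],
    [-0.09,-0.72,0.8,0,0,-0.06],
    [-0.09,-0.72,0.8,0,0,-0.06]
  ]
}}

```text
t: 21.85
ee_pos: [0.4914, -0.2059, 0.1054]
eef_rot: [-2.988, -0.969, 0.005]
ft_force: [0.5, 0.2, -0.8]
width: 0.068
```

```bash
python3 -c "
from h import *
plan((.4935,-.207,.05,126),(.4935,-.207,.004,126))"
```

```text
now [ 0.4914 -0.2059  0.1054] jaw -54.1 w 0.068 t 21.85 tilt 0.17
   [0.015, 0.028, 0.692, -0.001, 0.002, -0.001]
  --
   [0.0, 0.0, 0.575, 0.0, 0.0, 0.0]
  --
```

Call:
{"op": "drive_tool", "data": {
  "moves": [
    [0.01,0.03,0.35,0,0.002,0],
    [0.015,0.03,0.69,0,0.002,0],
    [0.015,0.03,0.69,0,0.002,0],
    [0.015,0.03,0.69,0,0.002,0]
  ]
}}

```text
t: 22.35
ee_pos: [0.4948, -0.2076, 0.0512]
eef_rot: [-2.988, -0.967, -0.003]
ft_force: [0.4, 0.4, -0.3]
width: 0.0681
```

Call:
{"op": "drive_tool", "data": {
  "moves": [
    [0,0,0.25,0,0,0],
    [0,0,0.5,0,0,0],
    [0,0,0.55,0,0,0],
    [0,0,0.55,0,0,0]
  ]
}}

```text
t: 22.85
ee_pos: [0.4956, -0.2078, 0.008]
eef_rot: [2.989, 0.967, 0.005]
ft_force: [-0.4, -0.6, -0.3]
width: 0.0679
```

```bash
python3 -c "
from h import *
plan((.4935,-.207,.004,126))"
```

```text
now [ 0.4956 -0.2078  0.008 ] jaw -54.1 w 0.0679 t 22.85 tilt 0.18
   [-0.016, -0.023, 0.05, 0.001, -0.002, -0.002]
  --
```

Call:
{"op": "drive_tool", "data": {
  "moves": [
    [-0.015,-0.02,0.04,0,-0.002,0],
    [-0.015,-0.02,0.04,0,-0.002,0],
    [-0.015,-0.02,0.04,0,-0.002,0],
    [-0.015,-0.02,0.04,0,-0.002,0],
    [-0.015,-0.02,0.04,0,-0.002,0],
    [-0.015,-0.02,0.04,0,-0.002,0],
    [-0.015,-0.02,0.04,0,-0.002,0],
    [-0.015,-0.02,0.04,0,-0.002,0]
  ],
  "fingers": 0,
  "newtons": 30
}}

```text
t: 23.85
ee_pos: [0.4939, -0.2071, 0.0053]
eef_rot: [2.988, 0.967, 0.001]
ft_force: [-1.0, 0.8, 6.4]
width: 0.0248
```

Call:
{"op": "drive_tool", "data": {
  "moves": [
    [0,0,-0.2,0,0,0],
    [0,0,-0.6,0,0,0],
    [0,0,-1,0,0,0],
    [0,0,-1,0,0,0]
  ]
}}

```text
t: 24.35
ee_pos: [0.4955, -0.2073, 0.0881]
eef_rot: [2.985, 0.965, 0.008]
ft_force: [0.5, 0.4, -1.0]
width: 0.0243
```

```bash
python3 -c "
from h import *
plan((.512,-.395,.1,126),(.5166,-.4043,.05,126))"
```

```text
now [ 0.4955 -0.2073  0.0881] jaw -54.2 w 0.0243 t 24.35 tilt 0.36
   [-0.402, 0.675, -0.048, 0.001, -0.001, -0.001]
   [-0.403, 0.674, -0.048, 0.001, -0.001, -0.001]
   [-0.404, 0.674, -0.049, 0.001, -0.001, -0.001]
  --
   [-0.022, 0.128, 0.625, 0.0, 0.0, 0.0]
  --
```

Call:
{"op": "drive_tool", "data": {
  "moves": [
    [0,0,-0.4,0,0,0],
    [0,0,-0.8,0,0,0],
    [-0.2,0.34,-0.8,0,0,0],
    [-0.4,0.67,-0.8,0,0,0],
    [-0.4,0.67,-0.8,0,0,0]
  ]
}}

```text
t: 24.98
ee_pos: [0.4994, -0.2726, 0.1513]
eef_rot: [2.987, 0.957, 0.005]
ft_force: [0.3, 0.5, -0.7]
width: 0.0242
```

Call:
{"op": "drive_tool", "data": {
  "moves": [
    [-0.2,0.34,0,0,0,0],
    [-0.4,0.67,0,0,0,0],
    [-0.4,0.67,0,0,0,0]
  ]
}}

```text
t: 25.35
ee_pos: [0.5036, -0.3369, 0.1507]
eef_rot: [2.989, 0.951, 0.002]
ft_force: [0.7, 0.0, 0.5]
width: 0.0242
```

Call:
{"op": "drive_tool", "data": {
  "moves": [
    [-0.2,0.34,0,0,0,0],
    [-0.4,0.67,0,0,0,0],
    [-0.4,0.67,0,0,0,0],
    [-0.4,0.67,0,0,0,0]
  ]
}}

```text
t: 25.85
ee_pos: [0.5088, -0.3966, 0.1508]
eef_rot: [2.99, 0.956, 0.003]
ft_force: [-0.4, 0.8, -0.2]
width: 0.0245
```

```bash
python3 -c "
from h import *
s=snap('wrist','w5.png')
plan((.5166,-.4043,.08,126),(.5166,-.4043,.01,126))"
```

```text
now [ 0.5089 -0.3965  0.151 ] jaw -54.5 w 0.0242 t 25.9 tilt 0.21
   [0.021, 0.132, 0.888, 0.002, -0.001, -0.006]
  --
   [0.0, 0.0, 0.875, 0.0, 0.0, 0.0]
  --
```

View pics/w5.png

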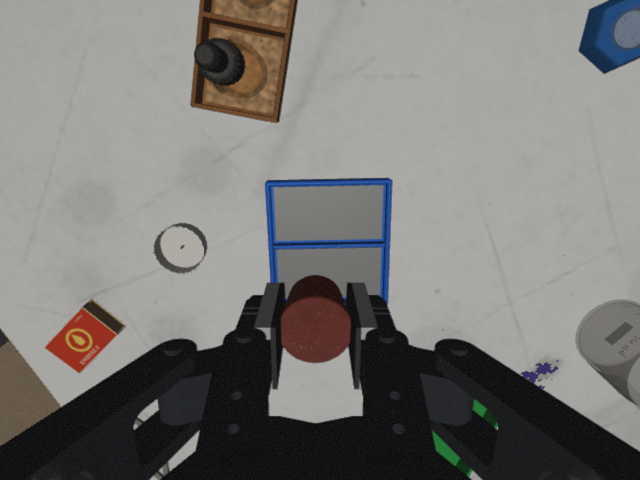

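Black-top bottle stands in its near bay (235,65); red stopper hangs upright in the fingers. Blue tray's far rim runs (266,182)-(391,180), divider (273,244)-(388,243).

```bash
python3 -c "
from h import *
s=dict(np.load('last_wrist.npz'))
P=[pt(s,u,v,.012)[:2] for u,v in [(266,182),(391,180),(273,244),(388,243)]]
for p in P: print(p.round(4))
a=P[0]-P[1];print(np.linalg.norm(a),np.degrees(np.arctan2(a[1],a[0])))
c=(P[2]+P[3])/2; m=(P[0]+P[1])/2; d=(m-c)/np.linalg.norm(m-c); print('div mid',c,np.linalg.norm(m-c),np.degrees(np.arctan2(d[1],d[0]))); print('far bay',c+.0245*d,'near',c-.0245*d)
B=[pt(s,u,v,.015)[:2] for u,v in [(92,301),(126,330),(81,373),(45,347)]]; print('box',B)
plan((*(c+.0245*d),.08,126))
"
```

```text
[ 0.5098 -0.3534]
[ 0.5634 -0.4263]
[ 0.4733 -0.3838]
[ 0.5245 -0.4544]
0.09051097627801888 126.3435026830182
div mid [ 0.49893701 -0.41909433] 0.04767035436718948 37.834525724560194
far bay [ 0.51828676 -0.40406644] near [ 0.47958727 -0.43412221]
box [array([ 0.35303272, -0.29396076]), array([ 0.34553687, -0.32765346]), array([ 0.28788753, -0.31603828]), array([ 0.29352183, -0.28128869])]
now [ 0.5089 -0.3965  0.151 ] jaw -54.5 w 0.0242 t 25.9 tilt 0.21
   [0.039, 0.142, 0.888, 0.002, -0.001, -0.006]
  --
```

Call:
{"op": "drive_tool", "data": {
  "moves": [
    [0.02,0.07,0.3,0,0,-0.004],
    [0.03,0.14,0.6,0.002,0,-0.006],
    [0.03,0.14,0.89,0.002,0,-0.006],
    [0.03,0.14,0.89,0.002,0,-0.006]
  ]
}}

```text
t: 26.4
ee_pos: [0.5156, -0.4035, 0.0765]
eef_rot: [-2.983, -0.971, 0.005]
ft_force: [-0.1, -0.3, -0.2]
width: 0.0247
```

Call:
{"op": "drive_tool", "data": {
  "moves": [
    [0,0,0.25,0,0,0],
    [0,0,0.5,0,0,0],
    [0,0,0.6,0,0,0],
    [0,0,0.6,0,0,0]
  ]
}}

```text
t: 26.9
ee_pos: [0.515, -0.403, 0.0277]
eef_rot: [-2.982, -0.971, 0.006]
ft_force: [0.9, 0.5, -0.6]
width: 0.0242
```

```bash
python3 -c "
from h import *
plan((.5175,-.404,.0098,126))"
```

```text
now [ 0.515  -0.403   0.0277] jaw -53.9 w 0.0242 t 26.9 tilt 0.36
   [0.018, 0.029, 0.224, -0.004, 0.001, 0.001]
  --
```

Call:
{"op": "drive_tool", "data": {
  "moves": [
    [0.02,0.03,0.1,-0.004,0,0],
    [0.02,0.03,0.18,-0.004,0,0],
    [0.02,0.03,0.22,-0.004,0,0],
    [0.02,0.03,0.22,-0.004,0,0],
    [0.02,0.03,0.22,-0.004,0,0]
  ]
}}

```text
t: 27.52
ee_pos: [0.5177, -0.404, 0.0103]
eef_rot: [2.986, 0.972, -0.002]
ft_force: [0.7, -1.3, 0.3]
width: 0.0244
```

Call:
{"op": "drive_tool", "data": {
  "moves": [
    [0,0,0,0,0,0],
    [0,0,0,0,0,0],
    [0,0,0,0,0,0],
    [0,0,0,0,0,0],
    [0,0,-0.1,0,0,0],
    [0,0,-0.4,0,0,0],
    [0,0,-0.8,0,0,0],
    [0,0,-1,0,0,0]
  ],
  "fingers": 0.5
}}

```text
t: 28.52
ee_pos: [0.5194, -0.4043, 0.0937]
eef_rot: [2.984, 0.971, 0.003]
ft_force: [0.3, -0.4, -0.1]
width: 0.0425
```

Call:
{"op": "drive_tool", "data": {
  "moves": [
    [0,0,-0.4,0,0,0],
    [0,0,-0.8,0,0,0],
    [0,0,-0.8,0,0,0]
  ]
}}

```text
t: 28.9
ee_pos: [0.5211, -0.4046, 0.1613]
eef_rot: [2.98, 0.97, 0.009]
ft_force: [1.0, -0.2, -0.3]
width: 0.0425
```

```bash
python3 -c "
from h import *
plan((.412,-.1235,.11,126))"
```

```text
now [ 0.5211 -0.4046  0.1613] jaw -54.0 w 0.0425 t 28.9 tilt 0.58
   [0.241, -0.912, 0.152, 0.002, -0.0, 0.0]
   [0.241, -0.912, 0.154, 0.002, -0.0, 0.0]
   [0.241, -0.912, 0.156, 0.002, -0.0, 0.0]
   [0.241, -0.911, 0.158, 0.002, -0.0, 0.0]
  --
```

Call:
{"op": "drive_tool", "data": {
  "moves": [
    [0.12,-0.46,0,0,0,0],
    [0.24,-0.91,0,0.002,0,0],
    [0.24,-0.91,0,0.002,0,0]
  ],
  "fingers": 0.7
}}

```text
t: 29.28
ee_pos: [0.4925, -0.3311, 0.1604]
eef_rot: [2.983, 0.979, 0.005]
ft_force: [1.0, -1.6, -0.2]
width: 0.0598
```

Call:
{"op": "drive_tool", "data": {
  "moves": [
    [0.12,-0.46,0,0,0,0],
    [0.24,-0.91,0,0.002,0,0],
    [0.24,-0.91,0,0.002,0,0]
  ]
}}

```text
t: 29.65
ee_pos: [0.464, -0.2591, 0.16]
eef_rot: [-2.981, -0.986, -0.001]
ft_force: [-0.3, -1.4, 0.3]
width: 0.0598
```

Call:
{"op": "drive_tool", "data": {
  "moves": [
    [0.12,-0.46,0,0,0,0],
    [0.24,-0.91,0,0.002,0,0],
    [0.24,-0.91,0,0.002,0,0]
  ]
}}

```text
t: 30.02
ee_pos: [0.4358, -0.188, 0.1602]
eef_rot: [-2.976, -0.989, 0.001]
ft_force: [0.9, -0.6, 0.4]
width: 0.06
```

Call:
{"op": "drive_tool", "data": {
  "moves": [
    [0.12,-0.46,0.3,0,0,0],
    [0.24,-0.91,0.6,0.002,0,0],
    [0.24,-0.91,0.6,0.002,0,0],
    [0.24,-0.91,0.6,0.002,0,0]
  ]
}}

```text
t: 30.52
ee_pos: [0.4087, -0.1196, 0.1124]
eef_rot: [-2.976, -0.986, 0.002]
ft_force: [0.4, 0.2, -0.0]
width: 0.0594
```

```bash
python3 -c "
from h import *
s=snap('wrist','w6.png')
plan((.412,-.1235,.05,126),(.412,-.1235,.004,126))"
```

```text
now [ 0.4087 -0.1198  0.1126] jaw -53.4 w 0.0598 t 30.575 tilt 0.39
   [0.004, 0.067, 0.782, -0.004, -0.001, 0.007]
  --
   [0.0, 0.0, 0.575, 0.0, 0.0, 0.0]
  --
```

View pics/w6.png

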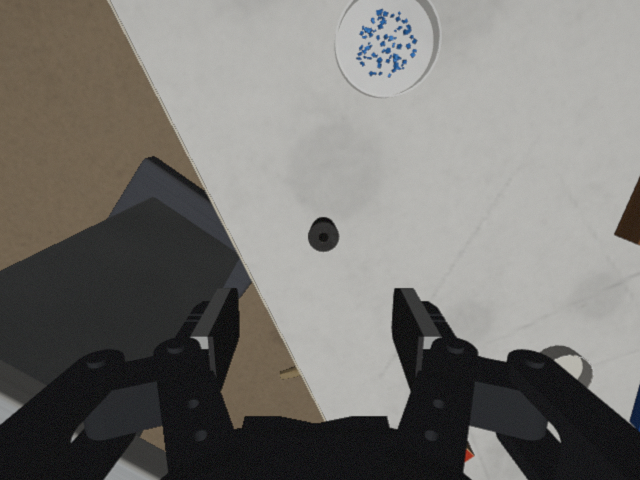

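Black stopper's top is at (323,236).

```bash
python3 -c "
from h import *
s=dict(np.load('last_wrist.npz'))
p=pt(s,323,236,.022); print(p)
plan((p[0],p[1],.05,126),(p[0],p[1],.004,126))"
```

```text
[ 0.41138501 -0.12358846  0.022     ]
now [ 0.4087 -0.1198  0.1126] jaw -53.4 w 0.0598 t 30.575 tilt 0.39
   [-0.003, 0.063, 0.782, -0.004, -0.001, 0.007]
  --
   [0.0, 0.0, 0.575, 0.0, 0.0, 0.0]
  --
```

Call:
{"op": "drive_tool", "data": {
  "moves": [
    [0,0.06,0.39,-0.004,0,0.007],
    [0,0.06,0.78,-0.004,0,0.007],
    [0,0.06,0.78,-0.004,0,0.007],
    [0,0.06,0.78,-0.004,0,0.007]
  ]
}}

```text
t: 31.08
ee_pos: [0.4122, -0.124, 0.0509]
eef_rot: [2.988, 0.968, 0.004]
ft_force: [0.2, 0.8, 0.4]
width: 0.0597
```

Call:
{"op": "drive_tool", "data": {
  "moves": [
    [0,0,0.25,0,0,0],
    [0,0,0.5,0,0,0],
    [0,0,0.55,0,0,0],
    [0,0,0.55,0,0,0]
  ]
}}

```text
t: 31.58
ee_pos: [0.4127, -0.1243, 0.0076]
eef_rot: [2.989, 0.967, 0.006]
ft_force: [-0.8, -0.5, 0.4]
width: 0.0598
```

```bash
python3 -c "
from h import *
plan((.4114,-.1236,.004,126))"
```

```text
now [ 0.4127 -0.1243  0.0076] jaw -54.2 w 0.0598 t 31.575 tilt 0.21
   [-0.008, -0.017, 0.044, 0.001, -0.002, -0.002]
  --
```

Call:
{"op": "drive_tool", "data": {
  "moves": [
    [-0.01,-0.02,0.04,0,-0.002,0],
    [-0.01,-0.02,0.04,0,-0.002,0],
    [-0.01,-0.02,0.04,0,-0.002,0],
    [-0.01,-0.02,0.04,0,-0.002,0],
    [-0.01,-0.02,0.04,0,-0.002,0],
    [-0.01,-0.02,0.04,0,-0.002,0],
    [-0.01,-0.02,0.04,0,-0.002,0],
    [-0.01,-0.02,0.04,0,-0.002,0]
  ],
  "fingers": 0
}}

```text
t: 32.58
ee_pos: [0.4112, -0.1234, 0.0047]
eef_rot: [2.987, 0.967, 0.001]
ft_force: [-0.5, -0.1, 6.2]
width: 0.0174
```

Call:
{"op": "drive_tool", "data": {
  "moves": [
    [0,0,-0.2,0,0,0],
    [0,0,-0.6,0,0,0],
    [0,0,-1,0,0,0],
    [0,0,-1,0,0,0]
  ]
}}

```text
t: 33.08
ee_pos: [0.4116, -0.1233, 0.0861]
eef_rot: [2.986, 0.966, 0.003]
ft_force: [0.4, 0.1, -0.4]
width: 0.0173
```

Call:
{"op": "drive_tool", "data": {
  "moves": [
    [0,0,-0.4,0,0,0],
    [0,0,-0.6,0,0,0],
    [0,0,-0.6,0,0,0]
  ]
}}

```text
t: 33.45
ee_pos: [0.412, -0.1234, 0.1348]
eef_rot: [2.986, 0.965, 0.007]
ft_force: [-0.2, -1.0, -0.6]
width: 0.0173
```

```bash
python3 -c "
from h import *
plan((.478,-.4335,.135,126))"
```

```text
now [ 0.412  -0.1234  0.1348] jaw -54.2 w 0.0173 t 33.45 tilt 0.33
   [-0.4, 0.906, 0.003, 0.001, -0.0, -0.001]
   [-0.4, 0.906, 0.002, 0.001, -0.0, -0.001]
   [-0.401, 0.906, 0.001, 0.001, -0.0, -0.001]
   [-0.402, 0.905, 0.0, 0.001, -0.0, -0.001]
  --
```

Call:
{"op": "drive_tool", "data": {
  "moves": [
    [-0.2,0.45,0,0,0,0],
    [-0.4,0.91,0,0,0,0],
    [-0.4,0.91,0,0,0,0]
  ]
}}

```text
t: 33.83
ee_pos: [0.4282, -0.2046, 0.1337]
eef_rot: [2.988, 0.955, 0.004]
ft_force: [-0.0, 0.1, 0.6]
width: 0.0171
```

Call:
{"op": "drive_tool", "data": {
  "moves": [
    [-0.2,0.45,0,0,0,0],
    [-0.4,0.91,0,0,0,0],
    [-0.4,0.91,0,0,0,0]
  ]
}}

```text
t: 34.2
ee_pos: [0.4438, -0.285, 0.1327]
eef_rot: [2.99, 0.947, 0.002]
ft_force: [-0.2, 0.6, 0.4]
width: 0.0173
```

Call:
{"op": "drive_tool", "data": {
  "moves": [
    [-0.2,0.45,0,0,0,0],
    [-0.4,0.91,0,0,0,0],
    [-0.4,0.91,0,0,0,0]
  ]
}}

```text
t: 34.58
ee_pos: [0.4593, -0.3646, 0.1319]
eef_rot: [2.991, 0.942, 0.0]
ft_force: [-0.7, 0.6, -0.5]
width: 0.0174
```

Call:
{"op": "drive_tool", "data": {
  "moves": [
    [-0.2,0.45,0,0,0,0],
    [-0.4,0.91,0,0,0,0],
    [-0.4,0.91,0,0,0,0],
    [-0.4,0.91,0,0,0,0]
  ]
}}

```text
t: 35.08
ee_pos: [0.4751, -0.4394, 0.1317]
eef_rot: [2.992, 0.948, 0.0]
ft_force: [-0.6, 0.7, -0.7]
width: 0.0174
```

```bash
python3 -c "
from h import *
s=snap('wrist','w7.png')
plan((.478,-.4335,.07,126),(.478,-.4335,.0095,126))"
```

```text
now [ 0.4752 -0.4393  0.132 ] jaw -54.8 w 0.0175 t 35.125 tilt 0.22
   [0.071, -0.043, 0.775, 0.002, 0.001, -0.009]
  --
   [0.0, 0.0, 0.756, 0.0, 0.0, 0.0]
  --
```

View pics/w7.png

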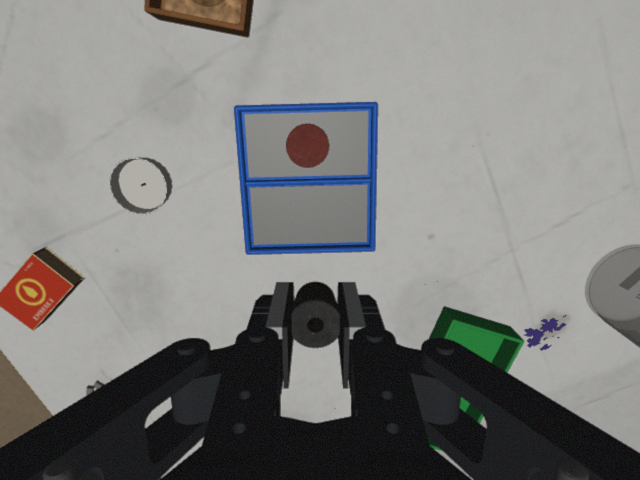

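The red stopper stands in the far bay (307,145), and the near bay is free at (311,215). Lowering the black stopper.

Call:
{"op": "drive_tool", "data": {
  "moves": [
    [0.04,-0.04,0.3,0.002,0,-0.009],
    [0.07,-0.04,0.6,0.002,0,-0.009],
    [0.07,-0.04,0.77,0.002,0,-0.009],
    [0.07,-0.04,0.77,0.002,0,-0.009]
  ]
}}

```text
t: 35.62
ee_pos: [0.4776, -0.4325, 0.0696]
eef_rot: [-2.986, -0.972, 0.003]
ft_force: [-0.1, 0.2, 0.3]
width: 0.0172
```

Call:
{"op": "drive_tool", "data": {
  "moves": [
    [0,0,0.25,0,0,0],
    [0,0,0.5,0,0,0],
    [0,0,0.5,0,0,0],
    [0,0,0.5,0,0,0]
  ]
}}

```text
t: 36.12
ee_pos: [0.4777, -0.4324, 0.0296]
eef_rot: [-2.986, -0.972, 0.003]
ft_force: [-0.8, 0.0, 0.7]
width: 0.0174
```

```bash
python3 -c "
from h import *
s=dict(np.load('last_wrist.npz')); print(pt(s,311,216,.008))
plan((.478,-.4335,.0093,126))"
```

```text
[ 0.47727898 -0.43544321  0.008     ]
now [ 0.4777 -0.4324  0.0296] jaw -53.9 w 0.0174 t 36.125 tilt 0.12
   [-0.005, 0.013, 0.254, -0.001, 0.001, 0.001]
  --
```

Call:
{"op": "drive_tool", "data": {
  "moves": [
    [0,0.01,0.1,0,0,0],
    [0,0.01,0.2,0,0,0],
    [0,0.01,0.25,0,0,0],
    [0,0.01,0.25,0,0,0],
    [0,0.01,0.25,0,0,0]
  ]
}}

```text
t: 36.75
ee_pos: [0.4782, -0.4331, 0.0097]
eef_rot: [-2.986, -0.972, 0.002]
ft_force: [0.2, 0.2, -0.9]
width: 0.0173
```

Call:
{"op": "drive_tool", "data": {
  "moves": [
    [0,0,0,0,0,0],
    [0,0,0,0,0,0],
    [0,0,0,0,0,0],
    [0,0,0,0,0,0],
    [0,0,-0.1,0,0,0],
    [0,0,-0.4,0,0,0],
    [0,0,-0.8,0,0,0],
    [0,0,-1,0,0,0]
  ],
  "fingers": 0.45
}}

```text
t: 37.75
ee_pos: [0.4798, -0.4337, 0.093]
eef_rot: [2.985, 0.972, 0.002]
ft_force: [0.1, -0.1, -0.8]
width: 0.0385
```

```bash
python3 -c "
from h import *
plan((.319,-.301,.11,81))"
```

```text
now [ 0.4798 -0.4337  0.093 ] jaw -53.9 w 0.0385 t 37.75 tilt 0.14
   [-0.216, -0.841, -0.073, 0.0, -0.0, 0.167]
   [-0.427, -0.756, -0.072, 0.0, -0.0, 0.167]
   [-0.608, -0.62, -0.071, 0.0, -0.0, 0.167]
  --
```

Call:
{"op": "drive_tool", "data": {
  "moves": [
    [-0.1,-0.3,-0.2,0,0,0.08],
    [-0.2,-0.6,-0.2,0,0,0.16],
    [-0.22,-0.84,-0.2,0,0,0.167],
    [-0.22,-0.84,-0.2,0,0,0.167]
  ],
  "fingers": 0.7
}}

```text
t: 38.25
ee_pos: [0.4253, -0.389, 0.1096]
eef_rot: [3.087, 0.576, 0.001]
ft_force: [-0.2, -0.5, 0.9]
width: 0.0597
```

Call:
{"op": "drive_tool", "data": {
  "moves": [
    [-0.2,-0.3,0,0,0,0.08],
    [-0.4,-0.6,0,0,0,0.16],
    [-0.43,-0.76,0,0,0,0.167],
    [-0.43,-0.76,0,0,0,0.167]
  ]
}}

```text
t: 38.75
ee_pos: [0.3725, -0.3446, 0.1097]
eef_rot: [3.135, 0.173, 0.003]
ft_force: [-0.2, 0.6, 0.7]
width: 0.0599
```

Call:
{"op": "drive_tool", "data": {
  "moves": [
    [-0.3,-0.3,0,0,0,0.08],
    [-0.5,-0.5,0,0,0,0.16],
    [-0.6,-0.62,0,0,0,0.167],
    [-0.6,-0.62,0,0,0,0.167],
    [-0.6,-0.62,0,0,0,0.167]
  ]
}}

```text
t: 39.38
ee_pos: [0.321, -0.3014, 0.1095]
eef_rot: [3.13, -0.237, 0.007]
ft_force: [0.5, -0.5, 0.4]
width: 0.0599
```

```bash
python3 -c "
from h import *
s=snap('wrist','w8.png')
plan((.319,-.301,.05,81),(.319,-.301,.004,81))"
```

```text
now [ 0.3208 -0.3014  0.1095] jaw -98.7 w 0.0601 t 39.425 tilt 0.28
   [-0.026, -0.003, 0.744, 0.001, -0.003, 0.004]
  --
   [0.0, 0.0, 0.575, 0.0, 0.0, 0.0]
  --
```

View pics/w8.png

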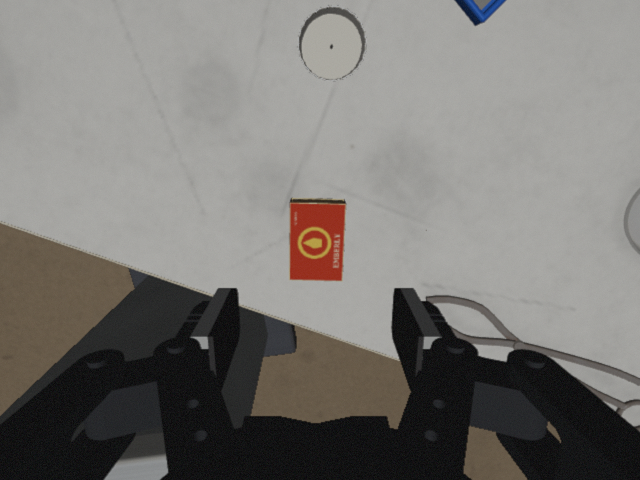

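Box top corners (290,203), (345,203), (342,280), (290,278), nearly square with the jaws.

```bash
python3 -c "
from h import *
s=dict(np.load('last_wrist.npz'))
P=np.array([pt(s,u,v,.015)[:2] for u,v in [(290,203),(345,203),(342,280),(290,278)]]); c=P.mean(0); e=P[0]-P[1]+P[3]-P[2]; j=np.degrees(np.arctan2(e[1],e[0])); print(c,j,np.linalg.norm(e)/2)
plan((*c,.05,j),(*c,.0025,j))"
```

```text
[ 0.31611345 -0.30261193] 80.12990561229509 0.03414751241492436
now [ 0.3208 -0.3014  0.1095] jaw -98.7 w 0.0601 t 39.425 tilt 0.28
   [-0.058, 0.022, 0.743, 0.001, -0.003, 0.013]
  --
   [0.0, 0.0, 0.594, 0.0, 0.0, 0.0]
  --
```

Call:
{"op": "drive_tool", "data": {
  "moves": [
    [-0.05,0.02,0.37,0,-0.003,0.013],
    [-0.06,0.02,0.74,0,-0.003,0.013],
    [-0.06,0.02,0.74,0,-0.003,0.013],
    [-0.06,0.02,0.74,0,-0.003,0.013]
  ]
}}

```text
t: 39.92
ee_pos: [0.3166, -0.3027, 0.0507]
eef_rot: [3.128, -0.269, 0.001]
ft_force: [-1.0, 0.3, -0.1]
width: 0.0595
```

Call:
{"op": "drive_tool", "data": {
  "moves": [
    [0,0,0.25,0,0,0],
    [0,0,0.5,0,0,0],
    [0,0,0.54,0,0,0],
    [0,0,0.54,0,0,0]
  ]
}}

```text
t: 40.42
ee_pos: [0.3179, -0.3043, 0.0086]
eef_rot: [3.127, -0.27, 0.009]
ft_force: [0.1, 0.1, -0.4]
width: 0.0594
```

```bash
python3 -c "
from h import *
plan((.3165,-.3025,.002,80.5))"
```

```text
now [ 0.3179 -0.3043  0.0086] jaw -99.9 w 0.0594 t 40.425 tilt 0.38
   [-0.022, -0.019, 0.083, 0.002, -0.004, -0.004]
  --
```

Call:
{"op": "drive_tool", "data": {
  "moves": [
    [-0.02,-0.02,0.08,0.002,-0.004,0],
    [-0.02,-0.02,0.08,0.002,-0.004,0],
    [-0.02,-0.02,0.08,0.002,-0.004,0],
    [-0.02,-0.02,0.08,0.002,-0.004,0]
  ]
}}

```text
t: 40.92
ee_pos: [0.317, -0.3028, 0.0028]
eef_rot: [3.129, -0.27, 0.0]
ft_force: [0.9, -0.5, -0.4]
width: 0.0599
```

Call:
{"op": "drive_tool", "data": {
  "moves": [
    [0,0,0,0,0,0],
    [0,0,0,0,0,0],
    [0,0,0,0,0,0],
    [0,0,0,0,0,0],
    [0,0,0,0,0,0],
    [0,0,0,0,0,0],
    [0,0,0,0,0,0]
  ],
  "fingers": 0,
  "newtons": 30
}}

```text
t: 41.8
ee_pos: [0.3172, -0.3029, 0.0032]
eef_rot: [3.128, -0.269, 0.001]
ft_force: [-0.4, -0.4, 5.4]
width: 0.0355
```

Call:
{"op": "drive_tool", "data": {
  "moves": [
    [0,0,-0.2,0,0,0],
    [0,0,-0.6,0,0,0],
    [0,0,-1,0,0,0],
    [0,0,-1,0,0,0]
  ]
}}

```text
t: 42.3
ee_pos: [0.3182, -0.3033, 0.0849]
eef_rot: [3.126, -0.268, 0.006]
ft_force: [-0.4, -0.3, 0.2]
width: 0.0357
```

Call:
{"op": "drive_tool", "data": {
  "moves": [
    [0,0,-0.4,0,0,0],
    [0,0,-0.9,0,0,0],
    [0,0,-0.9,0,0,0]
  ]
}}

```text
t: 42.68
ee_pos: [0.3191, -0.3037, 0.1582]
eef_rot: [3.124, -0.269, 0.011]
ft_force: [-0.6, -0.5, 0.0]
width: 0.0355
```

```bash
python3 -c "
from h import *
snap('wrist','w9.png')
plan((.46,-.16,.155,106),(.647,-.1228,.155,132.6))"
```

```text
now [ 0.3181 -0.3035  0.157 ] jaw -99.8 w 0.0357 t 42.725 tilt 0.4
   [0.48, -0.69, 0.007, 0.001, -0.001, -0.096]
   [0.578, -0.61, 0.008, 0.001, -0.001, -0.096]
   [0.663, -0.517, 0.008, 0.001, -0.001, -0.096]
  --
   [0.792, 0.066, 0.0, 0.0, 0.0, -0.099]
   [0.772, 0.187, 0.0, 0.0, 0.0, -0.099]
   [0.734, 0.304, 0.0, 0.0, 0.0, -0.099]
  --
```

View pics/w9.png

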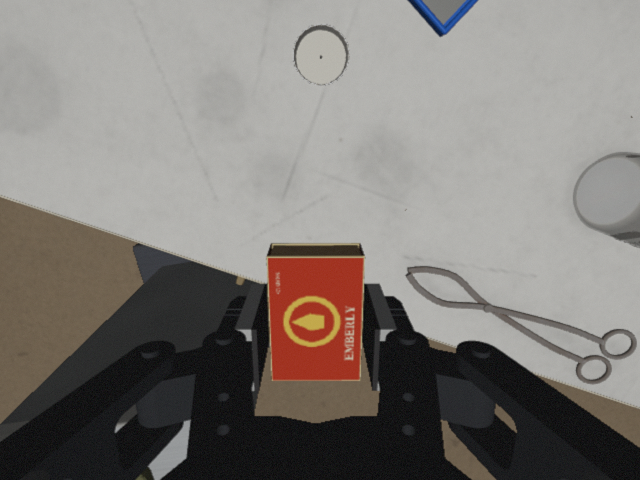

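The box is held flat across its 35 mm. On to the yellow tray.

Call:
{"op": "drive_tool", "data": {
  "moves": [
    [0.16,-0.23,0,0,0,-0.03],
    [0.32,-0.46,0,0,0,-0.06],
    [0.48,-0.69,0,0,0,-0.096]
  ]
}}

```text
t: 43.1
ee_pos: [0.3649, -0.2551, 0.1553]
eef_rot: [3.137, -0.031, 0.002]
ft_force: [1.0, -0.3, -0.3]
width: 0.0356
```

Call:
{"op": "drive_tool", "data": {
  "moves": [
    [0.2,-0.2,0,0,0,-0.03],
    [0.4,-0.4,0,0,0,-0.06],
    [0.58,-0.61,0,0,0,-0.096]
  ]
}}

```text
t: 43.48
ee_pos: [0.4118, -0.2066, 0.1533]
eef_rot: [3.131, 0.209, -0.003]
ft_force: [0.8, -0.5, -0.5]
width: 0.0356
```

Call:
{"op": "drive_tool", "data": {
  "moves": [
    [0.22,-0.17,0,0,0,-0.03],
    [0.44,-0.34,0,0,0,-0.06],
    [0.66,-0.52,0,0,0,-0.096]
  ]
}}

```text
t: 43.85
ee_pos: [0.4581, -0.158, 0.1511]
eef_rot: [3.106, 0.447, -0.008]
ft_force: [-0.4, 0.1, 0.4]
width: 0.0356
```

Call:
{"op": "drive_tool", "data": {
  "moves": [
    [0.26,0.02,0,0,0,-0.03],
    [0.52,0.04,0,0,0,-0.06],
    [0.79,0.07,0,0,0,-0.1]
  ]
}}

```text
t: 44.22
ee_pos: [0.5198, -0.1456, 0.1485]
eef_rot: [3.061, 0.693, -0.013]
ft_force: [-0.2, -0.2, -0.5]
width: 0.0354
```

Call:
{"op": "drive_tool", "data": {
  "moves": [
    [0.26,0.06,0,0,0,-0.03],
    [0.52,0.12,0,0,0,-0.06],
    [0.77,0.19,0,0,0,-0.1]
  ]
}}

```text
t: 44.6
ee_pos: [0.5817, -0.1328, 0.1454]
eef_rot: [2.997, 0.935, -0.019]
ft_force: [-0.0, -0.1, 0.4]
width: 0.0351
```

Call:
{"op": "drive_tool", "data": {
  "moves": [
    [0.25,0.1,0,0,0,-0.03],
    [0.5,0.2,0,0,0,-0.06],
    [0.73,0.3,0,0,0,-0.1],
    [0.73,0.3,0,0,0,-0.1],
    [0.73,0.3,0,0,0,-0.1]
  ]
}}

```text
t: 45.22
ee_pos: [0.642, -0.1196, 0.143]
eef_rot: [2.916, 1.167, -0.024]
ft_force: [-0.7, -1.3, -0.2]
width: 0.0355
```

```bash
python3 -c "
from h import *
snap('wrist','w10.png')
plan((.647,-.1228,.08,132.6),(.647,-.1228,.008,132.6))"
```

```text
now [ 0.6421 -0.1198  0.1435] jaw -46.4 w 0.0355 t 45.275 tilt 0.84
   [0.03, 0.073, 0.793, -0.003, 0.009, 0.011]
  --
   [0.0, 0.0, 0.9, 0.0, 0.0, 0.0]
  --
```

View pics/w10.png

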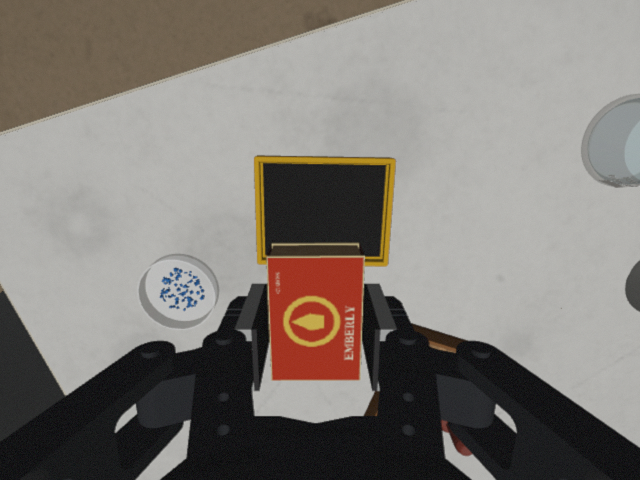

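Yellow tray rim corners are at (256,157), (395,159), (387,265), (259,265).

```bash
python3 -c "
from h import *
s=dict(np.load('last_wrist.npz'))
P=np.array([pt(s,u,v,.012)[:2] for u,v in [(256,157),(395,159),(387,265),(259,265)]]); c=P.mean(0); e=P[0]-P[1]+P[3]-P[2]; j=np.degrees(np.arctan2(e[1],e[0])); print(c,j,np.linalg.norm(e)/2)
c=(c+[.6474,-.1228])/2
plan((*c,.08,132.8),(*c,.035,132.8))"
```

```text
[ 0.64777727 -0.12281916] 133.27831525640198 0.0960769775718359
now [ 0.6421 -0.1198  0.1435] jaw -46.4 w 0.0355 t 45.275 tilt 0.84
   [0.035, 0.078, 0.793, -0.003, 0.009, 0.009]
  --
   [0.0, 0.0, 0.562, 0.0, 0.0, 0.0]
  --
```

Call:
{"op": "drive_tool", "data": {
  "moves": [
    [0.03,0.08,0.3,-0.003,0.009,0.009],
    [0.035,0.08,0.6,-0.003,0.009,0.009],
    [0.035,0.08,0.79,-0.003,0.009,0.009],
    [0.035,0.08,0.79,-0.003,0.009,0.009]
  ]
}}

```text
t: 45.78
ee_pos: [0.6465, -0.1229, 0.0787]
eef_rot: [-2.924, -1.147, 0.004]
ft_force: [1.2, -0.3, -0.0]
width: 0.0357
```

Call:
{"op": "drive_tool", "data": {
  "moves": [
    [0,0,0.25,0,0,0],
    [0,0,0.5,0,0,0],
    [0,0,0.65,0,0,0],
    [0,0,0.65,0,0,0]
  ]
}}

```text
t: 46.28
ee_pos: [0.6455, -0.1229, 0.0252]
eef_rot: [-2.923, -1.147, 0.007]
ft_force: [-0.1, 0.3, 0.4]
width: 0.0357
```

```bash
python3 -c "
from h import *
plan((.6476,-.1228,.0078,133))"
```

```text
now [ 0.6455 -0.1229  0.0252] jaw -47.2 w 0.0357 t 46.275 tilt 0.28
   [0.021, 0.017, 0.218, -0.002, 0.002, -0.002]
  --
```

Call:
{"op": "drive_tool", "data": {
  "moves": [
    [0.02,0.02,0.1,-0.002,0.002,0],
    [0.02,0.02,0.18,-0.002,0.002,0],
    [0.02,0.02,0.215,-0.002,0.002,0],
    [0.02,0.02,0.215,-0.002,0.002,0],
    [0.02,0.02,0.215,-0.002,0.002,0]
  ]
}}

```text
t: 46.9
ee_pos: [0.6478, -0.123, 0.0082]
eef_rot: [2.924, 1.147, -0.0]
ft_force: [0.3, -0.3, -0.2]
width: 0.0359
```

Call:
{"op": "drive_tool", "data": {
  "moves": [
    [0,0,0,0,0,0],
    [0,0,0,0,0,0],
    [0,0,0,0,0,0],
    [0,0,0,0,0,0],
    [0,0,-0.1,0,0,0],
    [0,0,-0.4,0,0,0],
    [0,0,-0.8,0,0,0],
    [0,0,-1,0,0,0]
  ],
  "fingers": 0.57
}}

```text
t: 47.9
ee_pos: [0.6493, -0.1224, 0.0918]
eef_rot: [2.923, 1.147, 0.006]
ft_force: [0.3, -0.7, 0.1]
width: 0.0488
```

Call:
{"op": "drive_tool", "data": {
  "moves": [
    [0,0,-0.4,0,0,0],
    [-0.1,-0.4,-0.9,0,0,0],
    [-0.4,-0.8,-1,0,0,0],
    [-0.4,-0.8,-1,0,0,0]
  ]
}}

```text
t: 48.4
ee_pos: [0.5796, -0.0969, 0.1731]
eef_rot: [2.92, 1.152, 0.004]
ft_force: [1.9, -0.3, -0.3]
width: 0.0487
```

Call:
{"op": "drive_tool", "data": {
  "moves": [
    [-0.5,-0.3,-0.3,0,0,0],
    [-1,-0.6,-0.6,0,0,0],
    [-1,-0.6,-0.6,0,0,0],
    [-1,-0.6,-0.6,0,0,0]
  ]
}}

```text
t: 48.9
ee_pos: [0.4894, -0.1167, 0.221]
eef_rot: [2.92, 1.15, 0.006]
ft_force: [-0.1, 0.6, 0.1]
width: 0.049
```

```bash
python3 -c "
from h import *
s=snap('top','t2.png');snap('side','s2.png'); plan()
a=cv2.imread('pics/t2.png')[130:350,165:425]; b=cv2.imread('pics/s2.png')[200:340,170:380]
cv2.imwrite('pics/e.png',np.hstack([cv2.resize(a,(390,330),interpolation=2),cv2.resize(b,(400,330),interpolation=2)]))"
```

```text
now [ 0.4895 -0.1161  0.2205] jaw -47.0 w 0.0485 t 49.0 tilt 0.24
```

View pics/e.png

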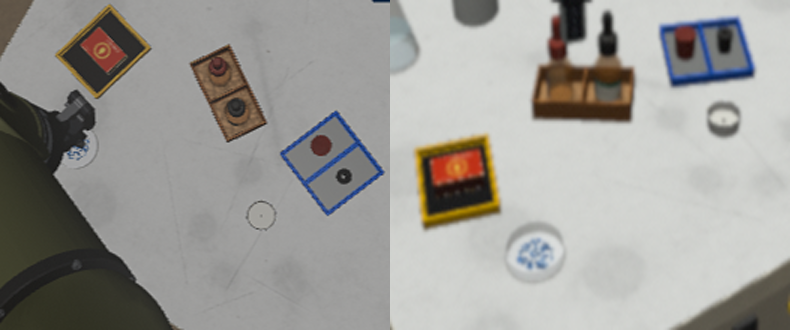

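Both views show every item in its tray, with the dish and cup where they were. One quick depth check before handing in.

```bash
python3 -c "
from h import *
s=dict(np.load('last_top.npz'))
for n,u,v in [('box a',225,160),('box b',242,169),('box c',238,155),('box d',229,171),('sred',379,227),('sblk',394,247),('cup',339,273),('redtop',310,174),('blktop',321,200)]: print(n,pt(s,u,v).round(4))
telemetry.state(); r.job_done()"
```

```text
box a [ 0.6541 -0.107   0.0199]
box b [ 0.6352 -0.1408  0.0221]
box c [ 0.6638 -0.1323  0.0187]
box d [ 0.6349 -0.1122  0.0066]
sred [ 0.517  -0.404   0.0317]
sblk [ 0.4798 -0.4336  0.011 ]
cup [ 0.431  -0.3269  0.0059]
redtop [ 0.6096 -0.2767  0.0901]
blktop [ 0.56   -0.2965  0.1023]
the job is handed in; nothing more can be done
```

I put both dropper bottles in the wooden tray (one per bay), both rubber stoppers in the blue tray (one per bay) and the matchbox in the yellow tray. I handed the job in at about 49 s, with the gripper open and clear of everything; no verdict came back.

- **Final pictures:** the top and side views show both bottles and both stoppers upright in separate bays and the box lying inside the yellow tray. The petri dish and tea-light cup look unmoved.
- **Depth check:**
  - **Red stopper:** its top read 31.7 mm against an expected 30 mm.
  - **Matchbox:** its top read 19–22 mm against an expected 19 mm at three points. A fourth point near its edge read 7 mm, which I take as the tray floor.
  - **Black stopper:** it read 11 mm against an expected 26 mm. I take this as the dark hole in its top or a poor reading, since it looks upright in both views. I did not check it further.
- **Along the way:** my first grip on the red-top bottle was too high, so I re-gripped it lower before lifting. The black-top bottle was about 7 mm from where the overhead view put it, and I corrected this with the wrist camera before gripping.

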